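# Pack up and close the watch case

### The job

Pack up the watch case after the repair: stand every small parts canister fully down in its own pocket of the tray, press the cap fully onto the open tin in the tray, and lay the tweezers in the drawer and push it fully shut. With the tray complete, shut the lid, and only then swing the clasp down flat against the front; leave the other things on the worktop where they are.

Things in the scene. Friction and masses are not known exactly. Their poses are not given: they have to be found in the camera images.
- case: Cherry wood watch case (lengths in mm): 170 deep (x) x 250 wide (y), fixed; drawer below, tray above, hinged lid. Origin at the centre of its underside, x from the front (drawer, clasp) at -85 to the back (lid hinge) at 85, z up. Tray walls 8 thick, rim at z = 90. Tray bottom: a felt plate with 4 pockets, top at z = 66, and a lower part round the tin at its +y end, z = 56.
- pocket1 (a point): Centre of the mouth of pocket 1 of 4, a round blind pocket 37 across and 10 deep in the tray's felt plate (mouth at z = 66 of the case); axes as the case. The four pockets stand 54 apart front to back and 64 apart sideways (along the case's y), at least 43 from tray walls on the y side; all empty at the start.
- pocket2 (a point): Centre of the mouth of pocket 2 of 4, a round blind pocket 37 across and 10 deep in the tray's felt plate (mouth at z = 66 of the case); axes as the case. The four pockets stand 54 apart front to back and 64 apart sideways (along the case's y), at least 43 from tray walls on the y side; all empty at the start.
- pocket3 (a point): Centre of the mouth of pocket 3 of 4, a round blind pocket 37 across and 10 deep in the tray's felt plate (mouth at z = 66 of the case); axes as the case. The four pockets stand 54 apart front to back and 64 apart sideways (along the case's y), at least 43 from tray walls on the y side; all empty at the start.
- pocket4 (a point): Centre of the mouth of pocket 4 of 4, a round blind pocket 37 across and 10 deep in the tray's felt plate (mouth at z = 66 of the case); axes as the case. The four pockets stand 54 apart front to back and 64 apart sideways (along the case's y), at least 43 from tray walls on the y side; all empty at the start.
- tin_rim (a point): Centre of the rim of the open aluminium tin of spring bars, fixed in the tray at the case's +y end: 44 outside diameter, tapering to 41 over the top 5, rim 28 above the tray's bottom there, at z = 84 of the case. Axes as the case.
- cap: The tin's slip-on aluminium cap, round and flat with a fluted edge: 51 across, 11 high, 35 g; top 3 thick, skirt 47 wide inside and 8 deep. It lies on the worktop open side down, as it goes on the tin (straight down, no thread). Origin at the centre of its lower edge, z up. Fully on, its lower edge is 8 below the tin's rim.
- canister1: Aluminium parts canister, a plain upright cylinder 34 across and 30 high, about 45 g, foot bevelled 2 x 3; all alike, any canister fits any pocket (its foot then stands 10 below the pocket's mouth). Origin at the centre of its underside, z up. Stands on the worktop at the start; there are 2 to 4 (absent ones read None).
- canister2: Aluminium parts canister, a plain upright cylinder 34 across and 30 high, about 45 g, foot bevelled 2 x 3; all alike, any canister fits any pocket (its foot then stands 10 below the pocket's mouth). Origin at the centre of its underside, z up. Stands on the worktop at the start; there are 2 to 4 (absent ones read None).
- canister3: Aluminium parts canister, a plain upright cylinder 34 across and 30 high, about 45 g, foot bevelled 2 x 3; all alike, any canister fits any pocket (its foot then stands 10 below the pocket's mouth). Origin at the centre of its underside, z up. Stands on the worktop at the start; there are 2 to 4 (absent ones read None).
- canister4: Aluminium parts canister, a plain upright cylinder 34 across and 30 high, about 45 g, foot bevelled 2 x 3; all alike, any canister fits any pocket (its foot then stands 10 below the pocket's mouth). Origin at the centre of its underside, z up. Stands on the worktop at the start; there are 2 to 4 (absent ones read None).
- tweezers: Steel tweezers lying on their side on the worktop, 120 long (x, points to +x), 12 wide (y) over the rear 80 and 8 wide at the points, 8 high, 30 g. Origin under the middle, z up.
- tweezers_tip (a point): The points of the tweezers, 60 from the middle.
- tweezers_tail (a point): The closed rear end of the tweezers, 60 from the middle.
- drawer (a joint): Opening of the drawer, m; 0 shut, at most 0.135, starts 0.118 to 0.133; opens to case -x, some 1.5 N of friction, stays put. Front panel 234 wide, 8 thick, 7 to 45 above the worktop, its face at case x = -85 less the opening; a brass knob 18 across stands 20 off its middle, 26 above the worktop. Inside: floor 11 above the worktop, side walls up to 41, y -105 to 105, 149 front to back.
- lid (a joint): Opening angle of the lid, rad; 0 shut, 1.57 upright, at most 1.68, starts 1.40 to 1.60. Stiff hinge along the case's y at case x = 85, z = 90.5: it stays at any angle and takes 2 to 5 N at its free edge to move. A shallow cover 170 x 250 x 30 with a flat outside face: shut, that face is on top, 120 above the worktop; upright, it faces the back, 30 behind the hinge line.
- clasp (a joint): Angle of the brass clasp plate, rad; 0 hanging flat down the front of the case (fastened, when the lid is shut), growing as it swings out and up; 1.57 sticks straight out from the lid's front face; at most 2.2, starts 1.25 to 1.85. Stays where it is left, about 1 N at its tip.
- clasp_tip (a point): Free end of the clasp plate, 34 from its hinge pin. The plate is 22 wide and 3 thick, with a small lip at the end, hinged to the middle of the lid's front face, 12 above the lid's lower edge (with the lid shut: case x = -88, z = 102).
- loupe: Bystander: black eyeglass loupe, a cone 40 across narrowing to 26, 32 high. Origin under its middle.
- holder: Bystander: grey movement holder, 48 across, 23 high, with a brass movement in its jaws. Origin under its middle.
- jar: Bystander: aluminium box with a twist cap, 47 across and 42 high, larger than the canisters. Origin under its middle.
- watch: Bystander: wristwatch on a brown cushion, 50 x 75 x 43. Origin under its middle.
- screwdriver: Bystander: small screwdriver, 120 long. Origin under its middle.

How it is judged:
By the outcome, as a careful person would: the job done as asked, in the order asked, and still so for the second after the job is handed in, with the robot touching nothing.
Of canister1, canister2, canister3, canister4 only 2 to 4 are there at a start; the rules pass over those that are not, and their reading is None.
At some moment in a run one of canister1, canister2, canister3, canister4, cap, tweezers may be knocked a few centimetres aside while the robot is not near it.
It also fails if it takes over 208 s, if anything falls off the work surface, if the arm or the gripper's body presses on something with over 40 N, if the wrist force passes 120 N, or if a joint passes its speed limit or range.

### The arm

A 7-joint arm with a two-finger parallel gripper is mounted at the origin on the work surface. World frame = base frame: x ahead of the robot, y to its left, z up, the work surface at z = 0. Lengths are in m, angles in rad, forces in N, time in s.
With the tool pointing down it reaches from about 0.425 to 0.925 m from the base axis. Payload 6.8 kg.
Tool frame: the origin (TCP) lies midway between the tips of the shut fingers; the grasp point (between the pads) lies 19 mm behind it (grip_point_offset is the distance from the TCP to the grasp point, in m); y points along the fingers, x is the direction in which the jaws open and shut, and the axes are right-handed (so a half turn about y gives the same grasp; the last joint's range is limited). The gripper opens to 85 mm and grips with 20 to 120 N. Pads are 22 mm wide; open, the fingers measure 114 mm over their backs; the gripper's body (76 mm by 85 mm) begins 54 mm behind the grasp point. The pads swing forward as they close: fully open they stand 13 mm farther back than shut.
Start: joints at [1.162, 0.477, 0.022, 1.555, -0.011, 1.109, -0.083], TCP at [0.2, -0.645, 0.231] pointing down, gripper open.
Joint ranges: [-2.96, 2.96], [-0.34, 2.1], [-1.41, 1.46], [0.24, 2.44], [-1.37, 4.51], [0.17, 1.92], [-2.96, 2.96]. Speed limits (rad/s): [2.39, 2.39, 3.14, 3.14, 3.14, 3.14, 3.14].

### API

Orientations are given as a unit quaternion [w, x, y, z].
In Python, from station import get_obs, read_camera, hand_in, grip_point_offset gives the robot as it stands.
- The arm moves only by the tool play_rows, never from a script. Its argument "increments" is a list of rows, each a list of 2 entries, a list of its own where there are three numbers: the shift along the tool's x, y, z in m, then the turn, a rotation vector about the tool's x, y, z in degrees. In form: [[[tx, ty, tz], [ax, ay, az]], ...]. A call has 1 to 20 rows; each row shifts and turns the commanded pose from where the row before left it, along the tool's axes as they then stand; what a row does not reach is not made up. A row lasts 1/12 s, in which the tool goes at most 41.7 mm and 7.16 degrees, less where a joint would pass 70% of its speed; a pose out of reach is approached as far as the arm can. A call with a gripper value outside its range is refused whole. "gripper" is the finger opening in m, from 0 to 0.0854, set as the call begins (left out, the last holds). The fingers move at their own pace and stop on an object; "grip_force" is the grip in N (left out, the last holds). Time passes only in rows, so rows that do not move let the fingers close. It gives the time, the measured TCP pose, the force and the opening at its end, in the units of the state.
- get_obs(): the state, without advancing time (a new reading comes with each control period).
- read_camera(name): name is "scene" or "top" or "wrist"; returns a dict with "color" (400x640x3 uint8, red, green, blue), "range_z" (400x640 float32, m along the optical axis (not along the pixel's ray), 0 where there is no reading), "intrinsics" (3x3 intrinsics, pixels), "R" (3x3) and "t" (3): a world point X has camera coordinates R X + t; the wrist camera has in their place "hand_eye" (4x4, takes a point from camera to tool coordinates, whose origin is the TCP and whose axes are the tool frame's). Camera axes: x right, y down, z forward; pixel columns grow to the right and rows downward; lengths in m; the calibration is good to about 2 mm. A picture is of the moment at which its call begins: read the wrist's pose just before it.
- hand_in(): hands the job in, once; it reports no verdict.
The state is a dict: "t": time; "q": joint angles; "joint_vel": joint speeds; "joint_torque": joint torques, N m; "eef_pos": TCP position; "tool_rot": TCP orientation; "contact_force": force on the tool from outside, world axes, zero at the start; "torque": the same for the moment, N m; "gripper_width": opening from 0.0 (shut) to 1.0 (fully open).
Only numpy, scipy, OpenCV 4.12 (cv2) and the standard library are available. Lean on these libraries where they do the work, as an engineer would, in place of code of your own. Each camera call takes 0.05 s, during which the arm holds its last target. There are 200 camera calls.

## Working session

There is one attempt and no reset: what is moved stays moved. The work goes in short steps, Python scripts to look and compute and a tool call to move; the robot and the scene stay as the last step left them, time stands still between calls to the robot, and variables do not carry over. Pictures are saved under pics/ and viewed, about 12 in all and at most 16, crops included, and the job is handed in when it is done.

Besides the shell and the picture viewer there is one more tool, called after "Request:" in YAML: its name, and indented under it one key for each argument. play_rows: Moves the arm, as the interface text tells. Its arguments: {"type":"object","properties":{"increments":{"type":"array","items":{"type":"array"}},"gripper":{"type":"number"},"grip_force":{"type":"number"}},"required":["increments"]}

```bash
mkdir -p pics; ls; cat > h.py <<'E'
import numpy as np,cv2
from station import get_obs,read_camera,hand_in,grip_point_offset
from scipy.spatial.transform import Rotation as Ro
def snap(name,save=None):
    o=get_obs();c=read_camera(name)
    if name=="wrist":
        q=o["tool_rot"];Rt=Ro.from_quat([q[1],q[2],q[3],q[0]]).as_matrix()
        H=np.array(c["hand_eye"]);A=Rt@H[:3,:3];p=Rt@H[:3,3]+np.array(o["eef_pos"])
        c["R"]=A.T;c["t"]=-A.T@p
    c["R"]=np.array(c["R"]);c["t"]=np.array(c["t"]).ravel();c["K"]=np.array(c["intrinsics"])
    if save: cv2.imwrite("pics/"+save,cv2.cvtColor(c["color"],cv2.COLOR_RGB2BGR))
    np.savez("last_%s.npz"%name,**{k:c[k] for k in("color","range_z","R","t","K")})
    return c
def ray(c,u,v,z):
    d=c["R"].T@np.linalg.inv(c["K"])@np.array([u,v,1.]);o=-c["R"].T@c["t"]
    return o+d*(z-o[2])/d[2]
def cloud(c):
    h,w=c["range_z"].shape;v,u=np.mgrid[:h,:w]
    P=np.stack([u,v,np.ones_like(u)],-1)@np.linalg.inv(c["K"]).T*c["range_z"][...,None]
    X=(P-c["t"])@c["R"]; X[c["range_z"]<=0]=np.nan
    return X
def proj(c,X):
    p=c["K"]@(c["R"]@np.array(X)+c["t"]);return p[:2]/p[2]
E
python3 - <<'E'
from h import *
o=get_obs();print({k:np.round(o[k],3) for k in o},grip_point_offset)
for n in("scene","top","wrist"):
    c=snap(n,n+"0.png");print(n,np.round(c["K"],1).tolist(),np.round(-c["R"].T@c["t"],3),np.round(c["R"],2).tolist())
a=[cv2.imread(f"pics/{n}0.png") for n in("scene","top")]
E
```

```text
pics
{'t': np.float64(0.0), 'q': array([ 1.162,  0.478,  0.022,  1.556, -0.011,  1.109, -0.083]), 'joint_vel': array([-0.001, -0.   ,  0.002, -0.   ,  0.001,  0.   , -0.001]), 'joint_torque': array([-0.0000e+00, -5.9645e+01,  1.6070e+00, -2.8119e+01,  1.2000e-02,
        9.0000e-03, -0.0000e+00]), 'eef_pos': array([ 0.2  , -0.644,  0.23 ]), 'tool_rot': array([ 0.57 , -0.569,  0.42 , -0.419]), 'contact_force': array([0.025, 0.011, 0.65 ]), 'torque': array([ 0.012,  0.008, -0.011]), 'gripper_width': np.float64(1.002)} 0.0187
scene [[365.6, 0.0, 316.5], [0.0, 365.6, 201.1], [0.0, 0.0, 1.0]] [1.197 0.123 0.587] [[-0.3, 0.95, 0.02], [0.58, 0.2, -0.79], [-0.76, -0.22, -0.62]]
top [[410.0, 0.0, 313.9], [0.0, 410.0, 198.5], [0.0, 0.0, 1.0]] [ 0.503 -0.045  1.146] [[-0.02, -1.0, 0.02], [-1.0, 0.02, -0.09], [0.09, -0.02, -1.0]]
wrist [[351.4, 0.0, 316.3], [0.0, 351.4, 200.4], [0.0, 0.0, 1.0]] [ 0.269 -0.623  0.373] [[0.3, -0.96, -0.0], [-0.92, -0.28, 0.28], [-0.27, -0.08, -0.96]]
```

View pics/top0.png

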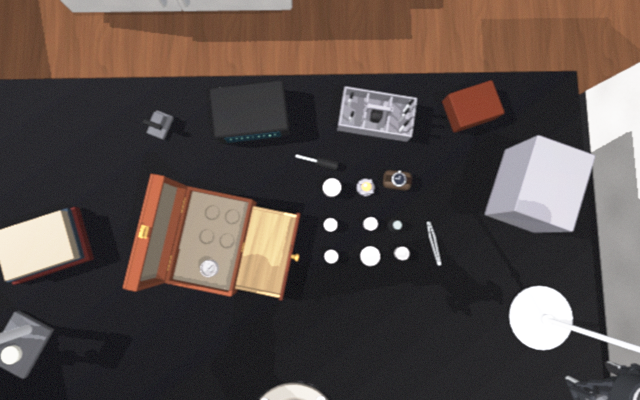

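View pics/scene0.png

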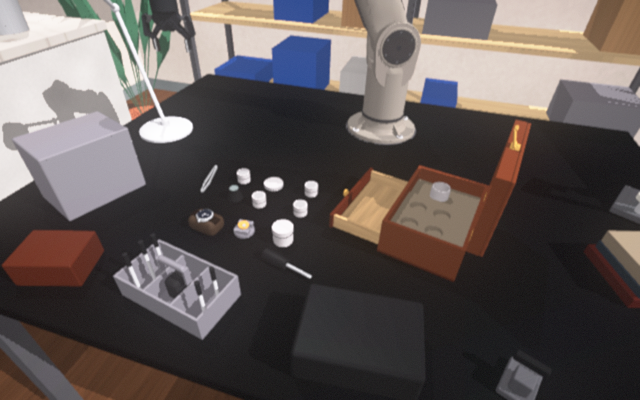

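The top view (image up = world +x, right = −y) shows the case at (210,240), its front facing right. There are four canisters at (330,225), (370,224), (331,256) and (402,253), the cap at (370,256) and the tweezers at (434,243). The jar, holder and watch are in the row above, with the loupe at (397,225). The tin is at (208,268) and the lid is upright on the left.

```bash
cat >> h.py <<'E'
def load(n):
    return dict(np.load("last_%s.npz"%n))
def blobs(c,mask,amin=30):
    n,l,s,ce=cv2.connectedComponentsWithStats(mask.astype(np.uint8))
    return [(ce[i],s[i,4],l==i) for i in range(1,n) if s[i,4]>=amin]
E
python3 - <<'E'
from h import *
c=load("top");X=cloud(c);col=c["color"].astype(int)
g=cv2.cvtColor(c["color"],cv2.COLOR_RGB2GRAY)
m=(g>110);m[:, :300]=0;m[:,450:]=0;m[:150]=0;m[280:]=0
for ce,a,l in blobs(c,m,15):
    P=X[l];print(np.round(ce,1),a,"top z",np.round(np.nanmedian(P[:,2]),4),"cloudmean",np.round(np.nanmean(P,0),4),"ray30",np.round(ray(c,*ce,0.030),4),col[l].mean(0).round())
# case: cherry-red mask and felt
R,G,B=col[...,0],col[...,1],col[...,2]
print("table z",np.nanmedian(X[300:320,200:400,2]))
for p in [(208,268),(212,213),(232,217),(207,237),(227,241),(260,250),(295,257),(298,213),(284,298),(252,193),(235,293),(185,187),(172,285),(162,177),(133,290),(150,177),(124,288),(144,232)]:
    print(p,np.round(X[p[1],p[0]],3))
im=cv2.resize(c["color"][160:310,110:460],None,fx=2.28,fy=2.28,interpolation=cv2.INTER_CUBIC)
cv2.imwrite("pics/crop.png",im[...,::-1])
E
```

```text
[308.2 158.5] 65 top z 0.0124 cloudmean [ 0.7239 -0.0552  0.0087] ray30 [ 0.7197 -0.0549  0.03  ] [203. 205. 207.]
[397.6 178.8] 134 top z 0.0406 cloudmean [ 0.6567 -0.2981  0.0389] ray30 [ 0.658  -0.3001  0.03  ] [159. 158. 164.]
[331.4 187. ] 297 top z 0.0407 cloudmean [ 0.6389 -0.1168  0.0333] ray30 [ 0.6393 -0.1169  0.03  ] [238. 237. 238.]
[365.2 186.9] 248 top z 0.0151 cloudmean [ 0.6395 -0.212   0.0137] ray30 [ 0.6375 -0.2096  0.03  ] [216. 210. 197.]
[370.1 223.3] 170 top z 0.0289 cloudmean [ 0.5377 -0.2208  0.0226] ray30 [ 0.5374 -0.2195  0.03  ] [235. 234. 235.]
[330.  224.4] 165 top z 0.0286 cloudmean [ 0.5372 -0.1108  0.0216] ray30 [ 0.5369 -0.1102  0.03  ] [235. 233. 235.]
[396.9 224.6] 71 top z 0.0313 cloudmean [ 0.5319 -0.2928  0.0298] ray30 [ 0.532  -0.2927  0.03  ] [193. 203. 204.]
[433.4 242.9] 249 top z 0.0016 cloudmean [ 0.4797 -0.3988  0.0023] ray30 [ 0.4802 -0.3903  0.03  ] [170. 172. 176.]
[369.8 255.6] 332 top z 0.0102 cloudmean [ 0.4493 -0.2187  0.0088] ray30 [ 0.4502 -0.2154  0.03  ] [240. 239. 240.]
[401.5 252.9] 177 top z 0.0286 cloudmean [ 0.455  -0.3035  0.023 ] ray30 [ 0.4553 -0.302   0.03  ] [229. 227. 229.]
[330.7 256.1] 168 top z 0.0293 cloudmean [ 0.4511 -0.1102  0.0229] ray30 [ 0.4514 -0.1098  0.03  ] [234. 233. 234.]
table z -6.059178267221453e-06
(208, 268) [0.43  0.213 0.059]
(212, 213) [0.574 0.203 0.057]
(232, 217) [0.562 0.15  0.056]
(207, 237) [0.511 0.217 0.054]
(227, 241) [0.499 0.164 0.055]
(260, 250) [0.472 0.083 0.011]
(295, 257) [ 0.452 -0.013  0.035]
(298, 213) [ 0.569 -0.024  0.044]
(284, 298) [0.34  0.02  0.001]
(252, 193) [0.631 0.104 0.   ]
(235, 293) [ 0.356  0.154 -0.003]
(185, 187) [0.638 0.261 0.103]
(172, 285) [ 0.382  0.326 -0.002]
(162, 177) [0.641 0.265 0.26 ]
(133, 290) [0.402 0.323 0.259]
(150, 177) [0.641 0.289 0.263]
(124, 288) [0.406 0.341 0.26 ]
(144, 232) [0.523 0.299 0.266]
```

View pics/crop.png

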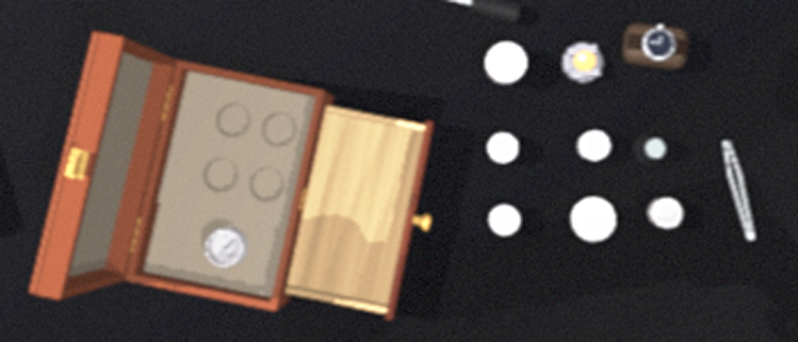

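Everything has a plausible height and reach. The case yaw is about 77°. Next I'll fit the case axes roughly and plan a wrist look over the tray.

```bash
cat >> h.py <<'E'
def tool():
    o=get_obs();q=o["tool_rot"];return np.array(o["eef_pos"]),Ro.from_quat([q[1],q[2],q[3],q[0]]).as_matrix()
def down(yaw):
    # tool y down, tool x at yaw in world
    x=np.array([np.cos(yaw),np.sin(yaw),0]);y=np.array([0,0,-1.]);return np.stack([x,y,np.cross(x,y)],1)
def delta(p=None,R=None):
    P,T=tool()
    if p is not None: print("shift mm (tool xyz now)",np.round(T.T@(np.array(p)-P)*1e3,1),end=" ")
    if R is not None: print("rotvec deg",np.round(Ro.from_matrix(T.T@R).as_rotvec(degrees=True),2),end=" ")
    print()
E
python3 - <<'E'
from h import *
P,T=tool();print(np.round(T,3),np.degrees(np.arctan2(T[1,0],T[0,0])))
print("cam->tool",np.round(read_camera("wrist")["hand_eye"],3))
c=load("top");X=cloud(c);col=c["color"].astype(int)
# felt plane points
Z=X[...,2]; 
m=(Z>.05)&(Z<.06)&(X[...,1]>.1);print(m.sum(),np.nanmean(X[m],0))
# rim points z .086-.094
r=(Z>.080)&(Z<.096)&(X[...,1]>.05);pts=X[r][:,:2].astype(np.float32);print(len(pts));rc=cv2.minAreaRect(pts*1000);print(rc,cv2.boxPoints(rc))
# lid top
r=(Z>.245);r[:, 200:]=0;r[:160]=0;r[310:]=0;pts=X[r][:,:2].astype(np.float32);rc=cv2.minAreaRect(pts*1000);print(len(pts),rc,cv2.boxPoints(rc),np.nanmax(X[r][:,2]))
# tweezers
g=cv2.cvtColor(c["color"],cv2.COLOR_RGB2GRAY);m=(g>110);m[:,:415]=0;m[:,450:]=0;m[:210]=0;m[280:]=0
vs,us=np.nonzero(m);w=np.array([ray(c,u,v,.006)[:2] for u,v in zip(us,vs)],np.float32);rc=cv2.minAreaRect(w*1000);print("tw",w.mean(0),rc)
for d,s in zip(*[np.array([[w[np.argmax(w[:,0])]],[w[np.argmin(w[:,0])]]]),["hi","lo"]]): print(s,d)
E
```

```text
[[ 0.296 -0.001  0.955]
 [-0.955  0.001  0.296]
 [-0.001 -1.    -0.   ]] -72.7633648725521
cam->tool [[ 1.     0.     0.     0.   ]
 [-0.    -0.279  0.96  -0.142]
 [ 0.    -0.96  -0.279  0.073]
 [ 0.     0.     0.     1.   ]]
2458 [0.47408005 0.24239426 0.05596178]
1521
((578.4122924804688, 378.6579284667969), (501.8670654296875, 731.1336669921875), 9.758489608764648) [[269.14755  696.40326 ]
 [393.0715   -24.151623]
 [887.677     60.912598]
 [763.75305  781.46747 ]]
1783 ((524.7789306640625, 303.68414306640625), (31.896514892578125, 250.3247833251953), 76.78575897216797) [[399.2849  316.7694 ]
 [642.9817  259.54694]
 [650.27295 290.59888]
 [406.57617 347.82135]] 0.30077474727675907
tw [ 0.4797684  -0.39768118] ((479.3414001464844, -397.86322021484375), (125.21784973144531, 19.10795783996582), 11.357035636901855)
hi [[ 0.54072994 -0.38556144]]
lo [[ 0.41847995 -0.41278863]]
```

Request:
play_rows:
  increments:
    - [[-0.0215,0.002,0.0284],[0,0,0]]
    - [[-0.0215,0.002,0.0284],[0,0,0]]
    - [[-0.0215,0.002,0.0284],[0,0,0]]
    - [[-0.0215,0.002,0.0284],[0,0,0]]
    - [[-0.0215,0.002,0.0284],[0,0,0]]
    - [[-0.0215,0.002,0.0284],[0,0,0]]
    - [[-0.0215,0.002,0.0284],[0,0,0]]
    - [[-0.0215,0.002,0.0284],[0,0,0]]
    - [[-0.0215,0.002,0.0284],[0,0,0]]
    - [[-0.0215,0.002,0.0284],[0,0,0]]
    - [[-0.0215,0.002,0.0284],[0,0,0]]
    - [[-0.0215,0.002,0.0284],[0,0,0]]
    - [[-0.0215,0.002,0.0284],[0,0,0]]
    - [[-0.0215,0.002,0.0284],[0,0,0]]
    - [[0,0,0],[0,0,0]]
    - [[0,0,0],[0,0,0]]
    - [[0,0,0],[0,0,0]]
  gripper: 0.055

```text
t: 1.62
eef_pos: [0.4902, -0.2398, 0.2032]
tool_rot: [-0.569, 0.569, -0.42, 0.419]
contact_force: [-0.8, -1.0, 0.8]
gripper_width: 0.648
```

```bash
cat >> h.py <<'E'
def white(c,zt,thr=150):
    g=cv2.cvtColor(c["color"],cv2.COLOR_RGB2GRAY);X=cloud(c)
    for ce,a,l in blobs(c,g>thr,60):
        P=X[l];z=np.nanpercentile(P[:,2],80)
        # top face only: pixels close to top height
        t=l&(np.abs(X[...,2]-z)<.004)
        if t.sum()<40: continue
        cn=max(cv2.findContours(t.astype(np.uint8),0,1)[0],key=len)
        (u,v),r=cv2.minEnclosingCircle(cn);w=ray(c,u,v,z)
        m=ray(c,*np.argwhere(t).mean(0)[::-1],z)
        print("px",np.round(ce),"n",a,"ztop",round(float(z),4),"circ ctr",np.round(w[:2],4),"mean",np.round(m[:2],4),"diam mm",np.round(2e3*np.sqrt(np.prod([1])*t.sum()/np.pi)*(z-(-c["R"].T@c["t"])[2])*-1/c["K"][0,0],1),"encl",np.round(-2e3*r*(z-(-c["R"].T@c["t"])[2])/c["K"][0,0],1))
E
python3 - <<'E'
from h import *
P,T=tool();print(P,get_obs()["q"].round(2))
c=snap("wrist","w1.png");white(c,0)
E
```

```text
[ 0.49019447 -0.23981045  0.2031531 ] [ 0.49  0.3  -0.19  1.89  0.07  0.96 -0.99]
px [25. 72.] n 8205 ztop 0.0115 circ ctr [0.4725 0.0379] mean [0.5013 0.0378] diam mm 95.4 encl 205.4
px [340.  10.] n 1108 ztop 0.0211 circ ctr [ 0.6304 -0.2155] mean [ 0.6315 -0.2159] diam mm 26.6 encl 38.9
px [450.  18.] n 414 ztop 0.0422 circ ctr [ 0.6561 -0.3014] mean [ 0.648  -0.3014] diam mm 18.5 encl 43.1
px [334.  26.] n 157 ztop 0.0086 circ ctr [ 0.6238 -0.2156] mean [ 0.6221 -0.2155] diam mm 13.5 encl 28.6
px [192.  83.] n 1593 ztop 0.0305 circ ctr [ 0.5404 -0.1129] mean [ 0.5401 -0.1125] diam mm 36.6 encl 38.9
px [313. 121.] n 1263 ztop 0.0306 circ ctr [ 0.5401 -0.2219] mean [ 0.5402 -0.2219] diam mm 34.4 encl 35.0
px [ 65. 144.] n 372 ztop 0.0331 circ ctr [ 0.4551 -0.0151] mean [ 0.4555 -0.0169] diam mm 16.1 encl 22.4
px [388. 152.] n 516 ztop 0.0329 circ ctr [ 0.5347 -0.293 ] mean [ 0.5347 -0.293 ] diam mm 22.7 encl 23.0
px [173. 174.] n 1406 ztop 0.0305 circ ctr [ 0.4541 -0.112 ] mean [ 0.4547 -0.112 ] diam mm 33.0 encl 34.9
px [461. 225.] n 1325 ztop 0.0075 circ ctr [ 0.4853 -0.3984] mean [ 0.4831 -0.3985] diam mm 30.6 encl 110.3
px [285. 205.] n 2125 ztop 0.0114 circ ctr [ 0.4525 -0.2201] mean [ 0.4525 -0.22  ] diam mm 47.8 encl 49.2
px [635. 196.] n 141 ztop 0.0122 circ ctr [ 0.5633 -0.5475] mean [ 0.5625 -0.548 ] diam mm 8.8 encl 11.6
px [369. 228.] n 1235 ztop 0.0306 circ ctr [ 0.458  -0.3051] mean [ 0.4582 -0.3049] diam mm 30.7 encl 31.4
px [228. 274.] n 675 ztop 0.2422 circ ctr [ 0.4925 -0.2075] mean [ 0.4924 -0.2069] diam mm 5.0 encl 6.8
px [405. 275.] n 688 ztop 0.243 circ ctr [ 0.5105 -0.2663] mean [ 0.5109 -0.2665] diam mm 5.0 encl 6.6
px [630. 389.] n 264 ztop 0.0135 circ ctr [ 0.3514 -0.6678] mean [ 0.353  -0.6704] diam mm 12.2 encl 21.2
```

View pics/w1.png

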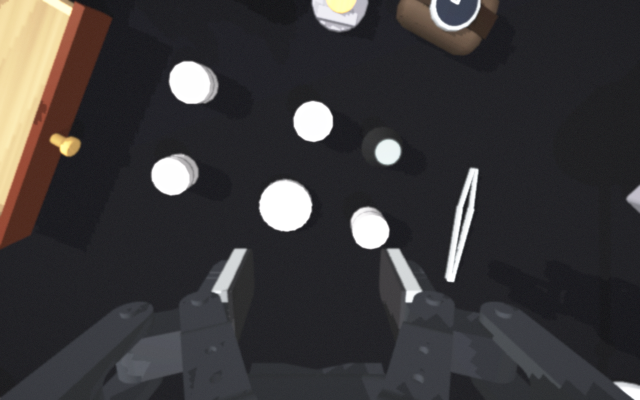

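The wrist view shows the canisters at (193,83), (313,121), (175,174) and (370,228), and the cap at (285,205). Their heights and sizes match, and they agree with the top view to within 3 mm. The tweezers run from (472,172) to (452,278). Next I'll go over the tray.

Request:
play_rows:
  increments:
    - [[-0.0352,0.0017,0.0118],[0,0,0]]
    - [[-0.0352,0.0017,0.0118],[0,0,0]]
    - [[-0.0352,0.0017,0.0118],[0,0,0]]
    - [[-0.0352,0.0017,0.0118],[0,0,0]]
    - [[-0.0352,0.0017,0.0118],[0,0,0]]
    - [[-0.0352,0.0017,0.0118],[0,0,0]]
    - [[-0.0352,0.0017,0.0118],[0,0,0]]
    - [[-0.0352,0.0017,0.0118],[0,0,0]]
    - [[-0.0352,0.0017,0.0118],[0,0,0]]
    - [[-0.0352,0.0017,0.0118],[0,0,0]]
    - [[-0.0352,0.0017,0.0118],[0,0,0]]
    - [[-0.0352,0.0017,0.0118],[0,0,0]]
    - [[0,0,0],[0,-7,0]]
    - [[0,0,0],[0,-7,0]]
    - [[0,0,0],[0,-7,0]]
    - [[0,0,0],[0,-7,0]]
    - [[0,0,0],[0,-7,0]]
    - [[0,0,0],[0,-7,0]]
    - [[0,0,0],[0,-7,0]]
    - [[0,0,0],[0,-7,0]]

```text
t: 3.33
eef_pos: [0.5014, 0.2038, 0.1828]
tool_rot: [-0.699, 0.7, -0.102, 0.102]
contact_force: [0.9, 0.1, -0.1]
gripper_width: 0.643
```

Request:
play_rows:
  increments:
    - [[0,0,0],[0,-7,0]]
    - [[0,0,0],[0,-7,0]]
    - [[0,0,0],[0,-7,0]]
    - [[0,0,0],[0,-7,0]]
    - [[0,0,0],[0,-7,0]]
    - [[0,0,0],[0,-7,0]]
    - [[0,0,0],[0,-7,0]]
    - [[0,0,0],[0,-7,0]]
    - [[0,0,0],[0,-7,0]]
    - [[0,0,0],[0,-7,0]]
    - [[0,0,0],[0,-7,0]]
    - [[0,0,0],[0,-7,0]]
    - [[0,0,0],[0,-7,0]]
    - [[0,0,0],[0,-7,0]]
    - [[0,0,0],[0,-7,0]]
    - [[0,0,0],[0,-7,0]]
    - [[0,0,0],[0,-7,0]]
    - [[0,0,0],[0,-7,0]]
    - [[0,0,0],[0,-7,0]]
    - [[0,0,0],[0,-7,0]]

```text
t: 5.0
eef_pos: [0.5015, 0.2037, 0.1826]
tool_rot: [0.335, -0.336, -0.622, 0.623]
contact_force: [0.0, -0.1, 0.4]
gripper_width: 0.641
```

Request:
play_rows:
  increments:
    - [[0,0,0],[0,-7.1,0]]
    - [[0,0,0],[0,-7.1,0]]
    - [[0,0,0],[0,-7.1,0]]
    - [[0,0,0],[0,-7.1,0]]
    - [[0,0,0],[0,-7.1,0]]
    - [[0,0,0],[0,-7.1,0]]
    - [[0,0,0],[0,0,0]]
    - [[0,0,0],[0,0,0]]

```text
t: 5.67
eef_pos: [0.5011, 0.2044, 0.1824]
tool_rot: [0.09, -0.089, -0.701, 0.702]
contact_force: [0.1, -0.3, -0.1]
gripper_width: 0.651
```

```bash
python3 - <<'E'
from h import *
P,T=tool();print(P,get_obs()["q"].round(2),np.degrees(np.arctan2(T[1,0],T[0,0])))
c=snap("wrist","w2.png");X=cloud(c)
for r in range(20,400,40): print([tuple(np.round(X[r,u],3)) for u in range(40,640,140)])
E
```

```text
[0.50112722 0.20442935 0.18235581] [ 0.43  0.67 -1.3   1.87  0.7   1.17  1.77] 165.482412003001
[(np.float64(0.692), np.float64(0.017), np.float64(0.001)), (np.float64(0.576), np.float64(0.049), np.float64(0.012)), (np.float64(0.467), np.float64(0.077), np.float64(0.01)), (np.float64(0.369), np.float64(0.109), np.float64(0.041)), (np.float64(0.238), np.float64(0.134), np.float64(-0.001))]
[(np.float64(0.707), np.float64(0.046), np.float64(0.001)), (np.float64(0.584), np.float64(0.08), np.float64(0.021)), (np.float64(0.474), np.float64(0.107), np.float64(0.011)), (np.float64(0.357), np.float64(0.136), np.float64(-0.001)), (np.float64(0.239), np.float64(0.166), np.float64(-0.001))]
[(np.float64(0.723), np.float64(0.075), np.float64(-0.001)), (np.float64(0.579), np.float64(0.113), np.float64(0.065)), (np.float64(0.483), np.float64(0.138), np.float64(0.067)), (np.float64(0.383), np.float64(0.163), np.float64(0.057)), (np.float64(0.24), np.float64(0.2), np.float64(-0.001))]
[(np.float64(0.739), np.float64(0.108), np.float64(-0.0)), (np.float64(0.588), np.float64(0.139), np.float64(0.066))
[... 1247 characters left out ...]
64(0.416), np.float64(0.307), np.float64(0.088)), (np.float64(0.247), np.float64(0.408), np.float64(-0.001))]
[(np.float64(0.839), np.float64(0.305), np.float64(-0.001)), (np.float64(0.54), np.float64(0.191), np.float64(0.238)), (np.float64(0.526), np.float64(0.307), np.float64(0.098)), (np.float64(0.462), np.float64(0.211), np.float64(0.238)), (np.float64(0.248), np.float64(0.459), np.float64(-0.001))]
[(np.float64(0.558), np.float64(0.178), np.float64(0.262)), (np.float64(0.618), np.float64(0.287), np.float64(0.133)), (np.float64(0.499), np.float64(0.195), np.float64(0.26)), (np.float64(0.439), np.float64(0.328), np.float64(0.139)), (np.float64(0.44), np.float64(0.208), np.float64(0.262))]
```

View pics/w2.png

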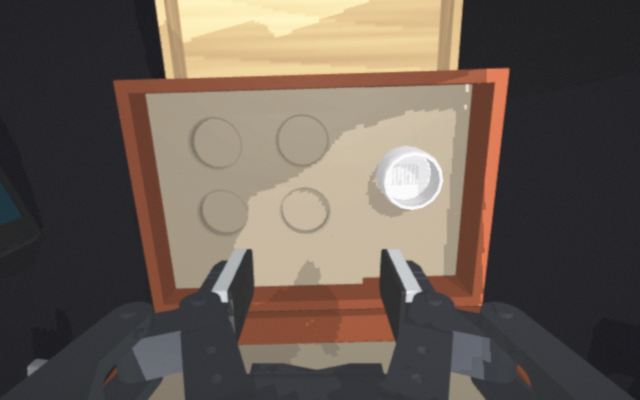

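The wrist view shows the pockets at (216,142), (302,140), (224,212) and (304,210), and the tin at (409,178). I'll now fit them from depth and rays.

```bash
python3 - <<'E'
from h import *
c=load("wrist");X=cloud(c);Z=X[...,2]
yaw=np.radians(76.8)
# pockets: depth floor mask
m=(Z<.0625)&(Z>.052);m[:, :160]=0;m[:,350:]=0;m[:100]=0;m[245:]=0
m=cv2.morphologyEx(m.astype(np.uint8),cv2.MORPH_OPEN,np.ones((5,5)))
pk=[]
for ce,a,l in blobs(c,m,300):
    # edge at mouth is not visible evenly: circle through floor extents
    cn=max(cv2.findContours(l.astype(np.uint8),0,1)[0],key=len)
    (u,v),ax,an=cv2.fitEllipse(cn)
    print("pocket px",np.round(ce,1),a,"floor",np.round(ray(c,*ce,.056)[:2],4),"ell@66",np.round(ray(c,u,v,.066)[:2],4),"med",np.nanmedian(Z[l]).round(4),np.round(ax,1))
# pocket mouths by colour edges
g=cv2.cvtColor(c["color"],cv2.COLOR_RGB2GRAY)
# tin rim
t=(Z>.0815)&(Z<.09);t[:, :365]=0;t[:,450:]=0;t[:135]=0;t[220:]=0
p=X[t][:,:2];A=np.c_[2*p,np.ones(len(p))];s=np.linalg.lstsq(A,(p**2).sum(1),rcond=None)[0];print("tin",s[:2],"r",np.sqrt(s[2]+s[:2]@s[:2]),len(p),np.nanmedian(Z[t]))
# rim
r=(Z>.087)&(Z<.093);r[315:]=0
P=X[r][:,:2].astype(np.float32)*1000;rc=cv2.minAreaRect(P);print(rc,cv2.boxPoints(rc).round(1))
E
```

```text
pocket px [301.9 140.8] 1928 floor [0.5032 0.163 ] ell@66 [0.5026 0.162 ] med 0.0558 [48.2 49.2]
pocket px [215.4 143.4] 1871 floor [0.5674 0.1484] ell@66 [0.5643 0.1479] med 0.0558 [45.7 50.3]
pocket px [304.9 210.5] 1601 floor [0.5154 0.2172] ell@66 [0.5143 0.2142] med 0.0558 [42.9 45.7]
pocket px [223.2 212.8] 1598 floor [0.5795 0.2025] ell@66 [0.576  0.2001] med 0.0558 [41.9 46.8]
tin [0.43320189 0.20694395] r 0.019607179511154205 566 0.08350344576719262
((503.8174133300781, 203.96578979492188), (171.20286560058594, 251.66323852539062), 77.12506103515625) [[362.1 148.6]
 [607.4  92.5]
 [645.6 259.4]
 [400.2 315.5]]
```

Request:
play_rows:
  increments:
    - [[-0.0087,-0.0016,0.0357],[0,0,0]]
    - [[-0.0087,-0.0016,0.0357],[0,0,0]]
    - [[-0.0087,-0.0016,0.0357],[0,0,0]]
    - [[-0.0087,-0.0016,0.0357],[0,0,0]]
    - [[-0.0087,-0.0016,0.0357],[0,0,0]]
    - [[-0.0087,-0.0016,0.0357],[0,0,0]]
    - [[-0.0087,-0.0016,0.0357],[0,0,0]]
    - [[-0.0087,-0.0016,0.0357],[0,0,0]]
    - [[-0.0087,-0.0016,0.0357],[0,0,0]]
    - [[-0.0087,-0.0016,0.0357],[0,0,0]]
    - [[-0.0087,-0.0016,0.0357],[0,0,0]]
    - [[0,0,0],[0,-1.6,0]]
    - [[0,0,0],[0,0,0]]
    - [[0,0,0],[0,0,0]]

```text
t: 6.88
eef_pos: [0.4971, -0.1983, 0.2005]
tool_rot: [-0.079, 0.079, 0.703, -0.703]
contact_force: [-0.1, 0.7, 0.2]
gripper_width: 0.641
```

```bash
cat >> h.py <<'E'
EX=np.array([.223,.975,0]);EY=np.array([-.975,.223,0]);O=np.array([.5038,.2040,0])
PK=dict(A=(.5032,.1627),B=(.5656,.1485),C=(.5152,.2154),D=(.5776,.2011));TIN=(.4332,.2069)
YAW=np.radians(167.1)
E
python3 - <<'E'
from h import *
P,T=tool();print(P,get_obs()["q"].round(2),np.degrees(np.arctan2(T[1,0],T[0,0])))
c=snap("wrist");white(c,0)
delta([.540,-.112,.012],down(YAW))
E
```

```text
[ 0.49709633 -0.19825733  0.20053687] [ 1.23  0.66 -1.35  1.86  0.69  1.2   2.57] 167.23881725625162
px [336.  45.] n 1607 ztop 0.0306 circ ctr [ 0.4575 -0.3054] mean [ 0.4572 -0.3053] diam mm 37.7 encl 39.6
px [250.  81.] n 641 ztop 0.0328 circ ctr [ 0.5344 -0.2932] mean [ 0.5344 -0.2933] diam mm 25.2 encl 25.8
px [104. 106.] n 741 ztop 0.042 circ ctr [ 0.6586 -0.3006] mean [ 0.6548 -0.3004] diam mm 23.5 encl 45.2
px [ 97. 110.] n 109 ztop 0.0434 circ ctr [ 0.6638 -0.2969] mean [ 0.6613 -0.2984] diam mm 10.0 encl 17.5
px [360. 141.] n 2501 ztop 0.0113 circ ctr [ 0.4513 -0.2209] mean [ 0.4511 -0.2205] diam mm 51.3 encl 53.0
px [267. 163.] n 1302 ztop 0.0305 circ ctr [ 0.539  -0.2223] mean [ 0.5393 -0.2222] diam mm 33.0 encl 33.6
px [170. 190.] n 1988 ztop 0.0214 circ ctr [ 0.641  -0.2144] mean [ 0.6409 -0.2147] diam mm 31.6 encl 47.2
px [388. 259.] n 1619 ztop 0.2317 circ ctr [ 0.4653 -0.2018] mean [ 0.4654 -0.2018] diam mm 4.6 encl 7.4
px [296. 267.] n 1228 ztop 0.0302 circ ctr [ 0.539  -0.1128] mean [ 0.539  -0.1128] diam mm 29.4 encl 30.2
px [228. 274.] n 704 ztop 0.2401 circ ctr [ 0.5264 -0.2147] mean [ 0.5268 -0.2151] diam mm 5.0 encl 6.7
px [190. 278.] n 1426 ztop 0.0419 circ ctr [ 0.6408 -0.1223] mean [ 0.6441 -0.1275] diam mm 28.0 encl 38.4
px [  3. 304.] n 201 ztop 0.0549 circ ctr [ 0.8062 -0.156 ] mean [ 0.8078 -0.1526] diam mm 12.3 encl 25.2
px [392. 337.] n 73 ztop 0.0315 circ ctr [ 0.4592 -0.0157] mean [ 0.4592 -0.0157] diam mm 7.2 encl 13.8
px [317. 365.] n 242 ztop 0.0446 circ ctr [ 0.54   -0.0149] mean [ 0.5377 -0.0139] diam mm 7.7 encl 43.3
px [385. 368.] n 63 ztop 0.0118 circ ctr [0.4713 0.0375] mean [0.4715 0.037 ] diam mm 7.8 encl 9.9
px [462. 387.] n 727 ztop 0.0115 circ ctr [0.3872 0.0834] mean [0.3889 0.085 ] diam mm 27.3 encl 36.2
shift mm (tool xyz now) [-23.1 188.6 -92.7] rotvec deg [-0.01  0.27 -0.  ]
```

Request:
play_rows:
  increments:
    - [[-0.0057,0.01,-0.023],[0,0,0]]
    - [[-0.0057,0.01,-0.023],[0,0,0]]
    - [[-0.0056,0.01,-0.023],[0,0,0]]
    - [[-0.0056,0.01,-0.0229],[0,0,0]]
    - [[0,0.03,0],[0,0,0]]
    - [[0,0.03,0],[0,0,0]]
    - [[0,0.03,0],[0,0,0]]
    - [[0,0.025,0],[0,0,0]]
    - [[0,0.0176,0],[0,0,0]]
    - [[0,0.008,0],[0,0,0]]
    - [[0,0.008,0],[0,0,0]]
    - [[0,0,0],[0,0,0]]
    - [[0,0,0],[0,0,0]]

```text
t: 8.02
eef_pos: [0.54, -0.1129, 0.0127]
tool_rot: [-0.077, 0.078, 0.703, -0.703]
contact_force: [-0.2, -1.4, 1.0]
gripper_width: 0.645
```

Request:
play_rows:
  increments:
    - [[0,0,0],[0,0,0]]
    - [[0,0,0],[0,0,0]]
    - [[0,0,0],[0,0,0]]
    - [[0,0,0],[0,0,0]]
    - [[0,0,0],[0,0,0]]
    - [[0,0,0],[0,0,0]]
    - [[0,0,0],[0,0,0]]
    - [[0,0,0],[0,0,0]]
  gripper: 0.028
  grip_force: 40

```text
t: 8.68
eef_pos: [0.5403, -0.1134, 0.0133]
tool_rot: [0.077, -0.078, -0.703, 0.703]
contact_force: [-1.4, -1.2, 6.2]
gripper_width: 0.368
```

```bash
python3 - <<'E'
from h import *
P,T=tool();print(P,get_obs()["q"].round(2),get_obs()["gripper_width"]*85.4)
delta([.5776,.2011,.16],down(YAW))
E
```

```text
[ 0.54025801 -0.11342652  0.01327951] [ 0.87  0.87 -1.07  1.95  0.97  0.95  2.22] 31.443012153452774
shift mm (tool xyz now) [  31.8 -146.8 -315.1] rotvec deg [-0.    0.32 -0.11]
```

Request:
play_rows:
  increments:
    - [[0,-0.01,0],[0,0,0]]
    - [[0,-0.02,0],[0,0,0]]
    - [[0,-0.03,0],[0,0,0]]
    - [[0,-0.03,0],[0,0,0]]
    - [[0,-0.03,0],[0,0,0]]
    - [[0,-0.027,0],[0,0,0]]
    - [[0,0,0],[0,0,0]]
    - [[0,0,0],[0,0,0]]

```text
t: 9.35
eef_pos: [0.5403, -0.1136, 0.161]
tool_rot: [0.076, -0.079, -0.703, 0.703]
contact_force: [0.3, -0.8, -0.8]
gripper_width: 0.369
```

```bash
python3 - <<'E'
from h import *
P,T=tool();print(P,get_obs()["q"].round(2),get_obs()["gripper_width"]*85.4)
delta([.5776,.2011,.16],down(YAW))
c=snap("wrist","w3.png");white(c,0)
E
```

```text
[ 0.54030042 -0.11358292  0.16095594] [ 0.99  0.7  -1.26  1.87  0.74  1.15  2.38] 31.545249846343292
shift mm (tool xyz now) [  32.2    0.7 -315.2] rotvec deg [-0.03  0.31 -0.2 ] 
px [403.  29.] n 3641 ztop 0.0114 circ ctr [ 0.4509 -0.2183] mean [ 0.452  -0.2181] diam mm 55.9 encl 61.3
px [287.  48.] n 1950 ztop 0.0307 circ ctr [ 0.5398 -0.2217] mean [ 0.5396 -0.2217] diam mm 37.5 encl 39.1
px [165.  95.] n 2174 ztop 0.0219 circ ctr [ 0.6415 -0.2197] mean [ 0.6419 -0.214 ] diam mm 31.9 encl 42.1
px [426. 169.] n 1478 ztop 0.0306 circ ctr [ 0.454  -0.1115] mean [ 0.4541 -0.1118] diam mm 33.0 encl 34.4
px [215. 185.] n 190 ztop 0.017 circ ctr [ 0.6288 -0.1311] mean [ 0.6257 -0.1323] diam mm 9.0 encl 26.6
px [194. 214.] n 2802 ztop 0.0422 circ ctr [ 0.6395 -0.1187] mean [ 0.6396 -0.1186] diam mm 43.1 encl 45.2
px [325. 230.] n 228 ztop 0.159 circ ctr [ 0.5347 -0.1254] mean [ 0.5347 -0.1271] diam mm 5.7 encl 15.2
px [318. 285.] n 5767 ztop 0.178 circ ctr [ 0.5418 -0.1139] mean [ 0.5418 -0.1139] diam mm 28.3 encl 29.5
px [138. 291.] n 311 ztop 0.0158 circ ctr [ 0.7262 -0.052 ] mean [ 0.7247 -0.0524] diam mm 16.0 encl 38.7
px [442. 275.] n 85 ztop 0.0345 circ ctr [ 0.4541 -0.0203] mean [ 0.4539 -0.0188] diam mm 7.9 encl 11.0
px [261. 289.] n 62 ztop 0.1991 circ ctr [ 0.5585 -0.1269] mean [ 0.5578 -0.1271] diam mm 2.6 encl 3.8
px [564. 332.] n 351 ztop 0.0413 circ ctr [0.3578 0.056 ] mean [0.3598 0.0543] diam mm 15.7 encl 37.6
px [349. 355.] n 537 ztop 0.0113 circ ctr [0.5524 0.0602] mean [0.549  0.0629] diam mm 21.7 encl 39.9
px [481. 364.] n 176 ztop 0.0112 circ ctr [0.421  0.1017] mean [0.4216 0.1012] diam mm 12.4 encl 23.6
px [438. 391.] n 269 ztop 0.0112 circ ctr [0.4646 0.123 ] mean [0.4678 0.1257] diam mm 15.3 encl 25.3
```

View pics/w3.png

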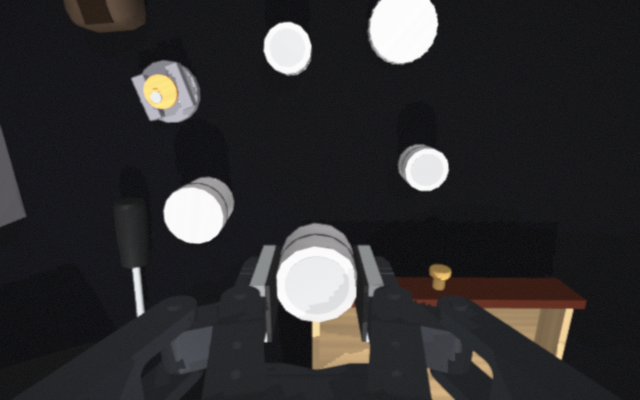

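Request:
play_rows:
  increments:
    - [[0.0037,0,-0.035],[0,0,0]]
    - [[0.0037,0,-0.035],[0,0,0]]
    - [[0.0037,0,-0.035],[0,0,0]]
    - [[0.0037,0,-0.035],[0,0,0]]
    - [[0.0037,0,-0.035],[0,0,0]]
    - [[0.0038,0,-0.035],[0,0,0]]
    - [[0.0038,0,-0.035],[0,0,0]]
    - [[0.0038,0,-0.035],[0,0,0]]
    - [[0.0038,0,-0.0352],[0,0.3,0]]
    - [[0,0.02,0],[0,0,0]]
    - [[0,0.02,0],[0,0,0]]
    - [[0,0.02,0],[0,0,0]]
    - [[0,0.014,0],[0,0,0]]
    - [[0,0,0],[0,0,0]]
    - [[0,0,0],[0,0,0]]

```text
t: 10.65
eef_pos: [0.5744, 0.2011, 0.0839]
tool_rot: [0.08, -0.078, -0.702, 0.703]
contact_force: [0.1, -0.5, -0.5]
gripper_width: 0.378
```

```bash
python3 - <<'E'
from h import *
P,T=tool();print(P,get_obs()["q"].round(2),get_obs()["gripper_width"]*85.4)
delta([.5761,.2014,.0685],down(YAW))
E
```

```text
[0.57437175 0.20114842 0.08387106] [ 0.31  0.83 -1.1   1.78  0.84  1.08  1.82] 32.24405216879702
shift mm (tool xyz now) [-1.7 15.4 -0.6] rotvec deg [-0.06  0.04  0.12]
```

Request:
play_rows:
  increments:
    - [[-0.0017,0.002,-0.0006],[0,0,0]]
    - [[0,0.002,0],[0,0,0]]
    - [[0,0.002,0],[0,0,0]]
    - [[0,0.002,0],[0,0,0]]
    - [[0,0.002,0],[0,0,0]]
    - [[0,0.002,0],[0,0,0]]
    - [[0,0.002,0],[0,0,0]]
    - [[0,0.0015,0],[0,0,0]]
    - [[0,0,0],[0,0,0]]
    - [[0,0,0],[0,0,0]]
    - [[0,0,0],[0,0,0]]

```text
t: 11.57
eef_pos: [0.5766, 0.2012, 0.0694]
tool_rot: [0.079, -0.079, -0.702, 0.703]
contact_force: [-3.8, -3.6, 5.3]
gripper_width: 0.373
```

Request:
play_rows:
  increments:
    - [[0,0.001,0],[0,0,0]]
    - [[0,0,0],[0,0,0]]
    - [[0,0,0],[0,0,0]]
    - [[0,0,0],[0,0,0]]
    - [[0,-0.01,0],[0,0,0]]
    - [[0,-0.03,0],[0,0,0]]
    - [[0,-0.03,0],[0,0,0]]
    - [[0,-0.02,0],[0,0,0]]
    - [[0,0,0],[0,0,0]]
    - [[0,0,0],[0,0,0]]
  gripper: 0.047

```text
t: 12.4
eef_pos: [0.5776, 0.2024, 0.1603]
tool_rot: [-0.078, 0.08, 0.703, -0.702]
contact_force: [0.5, -0.7, -0.6]
gripper_width: 0.547
```

```bash
python3 - <<'E'
from h import *
P,T=tool();print(P,get_obs()["q"].round(2),get_obs()["gripper_width"]*85.4)
c=snap("wrist","w4.png");X=cloud(c);Z=X[...,2]
p=proj(c,[.5776,.2011,.086]);print(p);u,v=p.astype(int)
print(np.nanmedian(Z[v-8:v+8,u-8:u+8]),np.nanpercentile(Z[v-8:v+8,u-8:u+8],[5,95]))
white(c,0,130)
delta([.4543,-.112,.16],down(YAW))
E
```

```text
[0.57763797 0.20242889 0.16034078] [ 0.35  0.75 -1.17  1.73  0.75  1.18  1.88] 46.75558205399496
[318.67943321 209.48729176]
0.08620825541530899 [0.0851692  0.08720613]
px [425.  21.] n 14271 ztop 0.012 circ ctr [0.4765 0.0936] mean [0.4783 0.0959] diam mm 103.0 encl 240.6
px [418. 167.] n 71164 ztop 0.0663 circ ctr [0.5376 0.1828] mean [0.5381 0.1851] diam mm 150.8 encl 212.3
px [626. 200.] n 1194 ztop 0.0903 circ ctr [0.3893 0.2395] mean [0.3876 0.2368] diam mm 23.5 encl 98.4
px [240. 272.] n 682 ztop 0.1983 circ ctr [0.6032 0.1869] mean [0.6034 0.1865] diam mm 4.9 encl 6.5
px [315. 308.] n 236 ztop 0.0916 circ ctr [0.5954 0.2684] mean [0.5955 0.2684] diam mm 10.3 encl 34.9
px [534. 309.] n 278 ztop 0.092 circ ctr [0.4492 0.3017] mean [0.4488 0.3018] diam mm 11.2 encl 33.6
px [320. 355.] n 2361 ztop 0.1142 circ ctr [0.5983 0.2899] mean [0.5979 0.2912] diam mm 18.7 encl 69.7
px [595. 364.] n 1002 ztop 0.127 circ ctr [0.4292 0.3303] mean [0.4285 0.3301] diam mm 6.7 encl 12.1
px [508. 370.] n 125 ztop 0.1258 circ ctr [0.4848 0.317 ] mean [0.484 0.317] diam mm 4.5 encl 7.5
px [122. 373.] n 86 ztop 0.0141 circ ctr [0.8117 0.3493] mean [0.8115 0.3476] diam mm 8.4 encl 13.4
px [453. 388.] n 571 ztop 0.1417 circ ctr [0.5211 0.3087] mean [0.5221 0.3088] diam mm 8.4 encl 14.3
shift mm (tool xyz now) [ 49.8  -1.2 333.2] rotvec deg [ 0.01  0.03 -0.05]
```

Request:
play_rows:
  increments:
    - [[0.005,0,0.0333],[0,0,0]]
    - [[0.005,0,0.0333],[0,0,0]]
    - [[0.005,0,0.0333],[0,0,0]]
    - [[0.005,0,0.0333],[0,0,0]]
    - [[0.005,0,0.0333],[0,0,0]]
    - [[0.005,0,0.0333],[0,0,0]]
    - [[0.005,0,0.0333],[0,0,0]]
    - [[0.005,0,0.0333],[0,0,0]]
    - [[0.005,0,0.0333],[0,0,0]]
    - [[0.005,0,0.0333],[0,0,0]]
    - [[0,0,0],[0,0,0]]
    - [[0,0,0],[0,0,0]]
  gripper: 0.055

```text
t: 13.45
eef_pos: [0.4525, -0.1141, 0.1573]
tool_rot: [0.082, -0.08, -0.702, 0.703]
contact_force: [0.1, 0.2, 1.0]
gripper_width: 0.647
```

```bash
cat >> h.py <<'E'
def chk(xy,z,save=None,r=.03):
    """find bright round top near xy at height z in the wrist view (all visible tops printed)"""
    c=snap("wrist",save);X=cloud(c);g=cv2.cvtColor(c["color"],cv2.COLOR_RGB2GRAY)
    for zz,nm in((.030,"can"),(.011,"cap")):
        t=((np.abs(X[...,2]-zz)<.004)&(g>150)&(X[...,1]<-.05)&(X[...,0]<.6)).astype(np.uint8)
        for ce,a,l in blobs(c,t,300):
            cn=max(cv2.findContours(l.astype(np.uint8),0,1)[0],key=len);(u,v),rr=cv2.minEnclosingCircle(cn)
            w=np.nanmean(X[l],0);print(nm,a,"circ",np.round(ray(c,u,v,zz)[:2],4),"mean",np.round(w,4),"px",np.round(ce))
    return c
E
python3 - <<'E'
from h import *
P,T=tool();print(P,get_obs()["q"].round(2),get_obs()["gripper_width"]*85.4)
chk(0,0);delta([.4541,-.1118,.0125],down(YAW))
E
```

```text
[ 0.45253581 -0.11407176  0.15726192] [ 1.16  0.59 -1.34  2.05  0.67  1.05  2.4 ] 55.29182364934548
can 1824 circ [ 0.5382 -0.2221] mean [ 0.5391 -0.2216  0.0299] px [168.  77.]
can 1362 circ [ 0.4534 -0.1118] mean [ 0.4534 -0.1117  0.0299] px [317. 194.]
cap 3749 circ [ 0.4513 -0.2202] mean [ 0.451  -0.2201  0.0108] px [288.  53.]
shift mm (tool xyz now) [ -0.9 145.3  -0.6] rotvec deg [ 0.02 -0.08  0.07]
```

Request:
play_rows:
  increments:
    - [[0.0009,0.03,-0.0025],[0,0,0]]
    - [[0,0.035,0],[0,0,0]]
    - [[0,0.035,0],[0,0,0]]
    - [[0,0.025,0],[0,0,0]]
    - [[0,0.0138,0],[0,0,0]]
    - [[0,0.006,0],[0,0,0]]
    - [[0,0,0],[0,0,0]]
    - [[0,0,0],[0,0,0]]

```text
t: 14.17
eef_pos: [0.4544, -0.1079, 0.0141]
tool_rot: [-0.078, 0.079, 0.703, -0.702]
contact_force: [-0.2, 0.9, 1.4]
gripper_width: 0.646
```

Request:
play_rows:
  increments:
    - [[0,0,0],[0,0,0]]
    - [[0,0,0],[0,0,0]]
    - [[0,0,0],[0,0,0]]
    - [[0,0,0],[0,0,0]]
    - [[0,0,0],[0,0,0]]
    - [[0,0,0],[0,0,0]]
    - [[0,0,0],[0,0,0]]
    - [[0,-0.01,0],[0,0,0]]
    - [[0,-0.03,0],[0,0,0]]
    - [[0,-0.035,0],[0,0,0]]
    - [[0,-0.035,0],[0,0,0]]
    - [[0,-0.035,0],[0,0,0]]
  gripper: 0.028

```text
t: 15.17
eef_pos: [0.4532, -0.1088, 0.1609]
tool_rot: [0.079, -0.079, -0.703, 0.703]
contact_force: [-0.3, -1.1, 0.1]
gripper_width: 0.371
```

Request:
play_rows:
  increments:
    - [[0.0013,0,-0.0333],[0,0,0]]
    - [[0.0013,0,-0.0333],[0,0,0]]
    - [[0.0013,0,-0.0333],[0,0,0]]
    - [[0.0013,0,-0.0333],[0,0,0]]
    - [[0.0013,0,-0.0333],[0,0,0]]
    - [[0.0013,0,-0.0333],[0,0,0]]
    - [[0.0013,0,-0.0333],[0,0,0]]
    - [[0.0013,0,-0.0333],[0,0,0]]
    - [[0.0013,0,-0.0333],[0,0,0]]
    - [[0.0013,0,-0.033],[0,0,0]]
    - [[0,0.02,0],[0,0,0]]
    - [[0,0.02,0],[0,0,0]]
    - [[0,0.02,0],[0,0,0]]
    - [[0,0.013,0],[0,0,0]]
    - [[0,0,0],[0,0,0]]
    - [[0,0,0],[0,0,0]]

```text
t: 16.5
eef_pos: [0.515, 0.218, 0.086]
tool_rot: [0.079, -0.079, -0.703, 0.703]
contact_force: [0.2, 0.3, -0.2]
gripper_width: 0.373
```

```bash
python3 - <<'E'
from h import *
P,T=tool();print(P,get_obs()["q"].round(2),get_obs()["gripper_width"]*85.4)
delta([.5137,.2157,.068],down(YAW))
E
```

```text
[0.51496496 0.21797128 0.08602117] [ 0.28  0.75 -1.09  1.9   0.79  1.01  1.74] 31.823534015304148
shift mm (tool xyz now) [ 0.7 18.   2.5] rotvec deg [-0.    0.02  0.03]
```

```bash
cat >> h.py <<'E'
def inhand(lo=.010,hi=.024):
    P,T=tool();c=snap("wrist");X=cloud(c);g=cv2.cvtColor(c["color"],cv2.COLOR_RGB2GRAY)
    L=(X-P)@T  # tool coords
    t=(-L[...,1]>lo)&(-L[...,1]<hi)&(np.abs(L[...,0])<.035)&(np.abs(L[...,2])<.035)&(g>120)
    b=max(blobs(c,t.astype(np.uint8),50),key=lambda b:b[1]);l=b[2]
    z=np.nanpercentile(X[l][:,2],60);l=l&(np.abs(X[...,2]-z)<.002)
    cn=max(cv2.findContours(l.astype(np.uint8),0,1)[0],key=len);(u,v),r=cv2.minEnclosingCircle(cn)
    w=ray(c,u,v,z);print("held top",w.round(4),"tool off mm",np.round((w-P)@T*1e3,1),"mean",np.nanmean(X[l],0).round(4),b[1]);return w
E
python3 - <<'E'
from h import *
inhand()
E
```

```text
held top [0.5158 0.2143 0.1012] tool off mm [ -1.6 -15.1   3.4] mean [0.5159 0.2146 0.101 ] 5081
```

Request:
play_rows:
  increments:
    - [[0.0009,0.002,-0.0007],[0,0,0]]
    - [[0,0.002,0],[0,0,0]]
    - [[0,0.002,0],[0,0,0]]
    - [[0,0.002,0],[0,0,0]]
    - [[0,0.002,0],[0,0,0]]
    - [[0,0.002,0],[0,0,0]]
    - [[0,0.002,0],[0,0,0]]
    - [[0,0.0015,0],[0,0,0]]
    - [[0,0,0],[0,0,0]]
    - [[0,0,0],[0,0,0]]
    - [[0,0,0],[0,0,0]]

```text
t: 17.47
eef_pos: [0.5144, 0.219, 0.0709]
tool_rot: [0.079, -0.079, -0.702, 0.703]
contact_force: [-2.4, -2.6, 9.2]
gripper_width: 0.369
```

Request:
play_rows:
  increments:
    - [[0,0.001,0],[0,0,0]]
    - [[0,0,0],[0,0,0]]
    - [[0,0,0],[0,0,0]]
    - [[0,0,0],[0,0,0]]
    - [[0,-0.01,0],[0,0,0]]
    - [[0,-0.03,0],[0,0,0]]
    - [[0,-0.03,0],[0,0,0]]
    - [[0,-0.02,0],[0,0,0]]
    - [[0,0,0],[0,0,0]]
    - [[0,0,0],[0,0,0]]
  gripper: 0.047

```text
t: 18.3
eef_pos: [0.515, 0.2194, 0.1606]
tool_rot: [-0.078, 0.08, 0.703, -0.702]
contact_force: [0.8, -0.2, -0.1]
gripper_width: 0.549
```

```bash
cat >> h.py <<'E'
def tray():
    c=snap("wrist");X=cloud(c);Z=X[...,2]
    for k,(x,y) in PK.items():
        u,v=proj(c,[x,y,.086]).astype(int)
        if 8<u<632 and 8<v<392: print(k,(u,v),np.nanmedian(Z[v-6:v+6,u-6:u+6]).round(4),np.nanpercentile(Z[v-6:v+6,u-6:u+6],[5,95]).round(4))
E
python3 - <<'E'
from h import *
P,T=tool();print(P,get_obs()["q"].round(2),get_obs()["gripper_width"]*85.4)
tray();delta([.539,-.219,.16],down(YAW))
E
```

```text
[0.51502195 0.21941272 0.16064079] [ 0.34  0.66 -1.18  1.85  0.69  1.11  1.82] 46.926993848690216
A (np.int64(317), np.int64(119)) 0.0559 [0.0548 0.057 ]
B (np.int64(211), np.int64(119)) 0.0557 [0.0547 0.0569]
C (np.int64(317), np.int64(205)) 0.0861 [0.085  0.0872]
D (np.int64(218), np.int64(205)) 0.0862 [0.085  0.0871]
shift mm (tool xyz now) [-121.5   -0.5  421.2] rotvec deg [-0.01  0.02 -0.04]
```

Request:
play_rows:
  increments:
    - [[-0.0101,0,0.0353],[0,0,0]]
    - [[-0.0101,0,0.0353],[0,0,0]]
    - [[-0.0101,0,0.0353],[0,0,0]]
    - [[-0.0101,0,0.0353],[0,0,0]]
    - [[-0.0101,0,0.0353],[0,0,0]]
    - [[-0.0101,0,0.0353],[0,0,0]]
    - [[-0.0101,0,0.0353],[0,0,0]]
    - [[-0.0101,0,0.0353],[0,0,0]]
    - [[-0.0101,0,0.0353],[0,0,0]]
    - [[-0.0101,0,0.0353],[0,0,0]]
    - [[-0.0101,0,0.0353],[0,0,0]]
    - [[-0.0101,0,0.0353],[0,0,0]]
    - [[0,0,0],[0,0,0]]
    - [[0,0,0],[0,0,0]]
    - [[0,0,0],[0,0,0]]
    - [[0,0,0],[0,0,0]]
    - [[0,0,0],[0,0,0]]
  gripper: 0.055

```text
t: 19.77
eef_pos: [0.5381, -0.2192, 0.159]
tool_rot: [-0.078, 0.078, 0.703, -0.703]
contact_force: [-0.0, 1.1, -0.6]
gripper_width: 0.642
```

```bash
python3 - <<'E'
from h import *
P,T=tool();print(P,get_obs()["q"].round(2),get_obs()["gripper_width"]*85.4)
chk(0,0);delta([.539,-.2222,.0125],down(YAW))
E
```

```text
[ 0.53813568 -0.21915577  0.15899989] [ 1.11  0.72 -1.2   1.8   0.73  1.16  2.59] 54.792828872724996
can 1866 circ [ 0.4576 -0.3054] mean [ 0.4575 -0.3053  0.03  ] px [402.  53.]
can 819 circ [ 0.5349 -0.2935] mean [ 0.5346 -0.2933  0.0322] px [301.  95.]
can 1361 circ [ 0.5395 -0.2224] mean [ 0.5396 -0.2223  0.0299] px [316. 187.]
cap 2930 circ [ 0.4515 -0.221 ] mean [ 0.4514 -0.2207  0.0107] px [419. 160.]
shift mm (tool xyz now) [ -1.4 146.6   2.6] rotvec deg [0.   0.19 0.01]
```

Request:
play_rows:
  increments:
    - [[-0.0007,0.03,0.0028],[0,0,0]]
    - [[0,0.035,0],[0,0,0]]
    - [[0,0.035,0],[0,0,0]]
    - [[0,0.025,0],[0,0,0]]
    - [[0,0.015,0],[0,0,0]]
    - [[0,0.006,0],[0,0,0]]
    - [[0,0,0],[0,0,0]]
    - [[0,0,0],[0,0,0]]

```text
t: 20.48
eef_pos: [0.5393, -0.2234, 0.0143]
tool_rot: [-0.078, 0.08, 0.703, -0.703]
contact_force: [0.2, 0.4, 1.1]
gripper_width: 0.644
```

Request:
play_rows:
  increments:
    - [[0,0,0],[0,0,0]]
    - [[0,0,0],[0,0,0]]
    - [[0,0,0],[0,0,0]]
    - [[0,0,0],[0,0,0]]
    - [[0,0,0],[0,0,0]]
    - [[0,0,0],[0,0,0]]
    - [[0,0,0],[0,0,0]]
    - [[0,-0.01,0],[0,0,0]]
    - [[0,-0.03,0],[0,0,0]]
    - [[0,-0.035,0],[0,0,0]]
    - [[0,-0.035,0],[0,0,0]]
    - [[0,-0.035,0],[0,0,0]]
  gripper: 0.028

```text
t: 21.48
eef_pos: [0.5381, -0.2235, 0.1608]
tool_rot: [0.079, -0.079, -0.703, 0.703]
contact_force: [1.2, -0.1, -0.9]
gripper_width: 0.361
```

Request:
play_rows:
  increments:
    - [[0.0052,0,-0.0334],[0,0,0]]
    - [[0.0052,0,-0.0334],[0,0,0]]
    - [[0.0052,0,-0.0334],[0,0,0]]
    - [[0.0052,0,-0.0334],[0,0,0]]
    - [[0.0052,0,-0.0334],[0,0,0]]
    - [[0.0052,0,-0.0334],[0,0,0]]
    - [[0.0052,0,-0.0334],[0,0,0]]
    - [[0.0052,0,-0.0334],[0,0,0]]
    - [[0.0052,0,-0.0334],[0,0,0]]
    - [[0.0052,0,-0.0334],[0,0,0]]
    - [[0.0052,0,-0.0334],[0,0,0]]
    - [[0,0.02,0],[0,0,0]]
    - [[0,0.02,0],[0,0,0]]
    - [[0,0.02,0],[0,0,0]]
    - [[0,0.01,0],[0,0,0]]
    - [[0,0,0],[0,0,0]]
    - [[0,0,0],[0,0,0]]
    - [[0,0,0],[0,0,0]]
    - [[0,0,0],[0,0,0]]

```text
t: 23.07
eef_pos: [0.5651, 0.1474, 0.0896]
tool_rot: [-0.079, 0.08, 0.703, -0.702]
contact_force: [0.7, -0.2, -0.5]
gripper_width: 0.371
```

```bash
python3 - <<'E'
from h import *
P,T=tool();print(P,get_obs()["q"].round(2),get_obs()["gripper_width"]*85.4)
w=inhand();print("need (tool xz mm)",np.round((np.array([.5656,.1485,.086])-w)@T*1e3,1))
E
```

```text
[0.56509016 0.14736969 0.08959325] [ 0.4   0.77 -1.09  1.84  0.8   1.04  1.9 ] 31.668083551387657
held top [0.5669 0.1482 0.1046] tool off mm [ -1.6 -15.   -1.2] mean [0.5669 0.1484 0.1045] 4993
need (tool xz mm) [ 1.4 18.6  0. ]
```

Request:
play_rows:
  increments:
    - [[0.0014,0.003,0],[0,0,0]]
    - [[0,0.003,0],[0,0,0]]
    - [[0,0.002,0],[0,0,0]]
    - [[0,0.002,0],[0,0,0]]
    - [[0,0.002,0],[0,0,0]]
    - [[0,0.002,0],[0,0,0]]
    - [[0,0.002,0],[0,0,0]]
    - [[0,0.002,0],[0,0,0]]
    - [[0,0.001,0],[0,0,0]]
    - [[0,0,0],[0,0,0]]
    - [[0,0,0],[0,0,0]]
    - [[0,0,0],[0,0,0]]

```text
t: 24.12
eef_pos: [0.563, 0.1475, 0.0709]
tool_rot: [0.079, -0.08, -0.702, 0.703]
contact_force: [-5.8, -3.1, 17.7]
gripper_width: 0.365
```

Request:
play_rows:
  increments:
    - [[0,0.001,0],[0,0,0]]
    - [[0,0,0],[0,0,0]]
    - [[0,0,0],[0,0,0]]
    - [[0,0,0],[0,0,0]]
    - [[0,-0.01,0],[0,0,0]]
    - [[0,-0.03,0],[0,0,0]]
    - [[0,-0.03,0],[0,0,0]]
    - [[0,-0.02,0],[0,0,0]]
    - [[0,0,0],[0,0,0]]
    - [[0,0,0],[0,0,0]]
    - [[0,0,0],[0,0,0]]
  gripper: 0.047

```text
t: 25.03
eef_pos: [0.5627, 0.1469, 0.1577]
tool_rot: [0.079, -0.079, -0.702, 0.703]
contact_force: [0.4, 0.6, -0.7]
gripper_width: 0.549
```

```bash
python3 - <<'E'
from h import *
P,T=tool();print(P,get_obs()["q"].round(2),get_obs()["gripper_width"]*85.4)
tray();delta([.456,-.3053,.16],down(YAW))
E
```

```text
[0.56266049 0.14694401 0.15772962] [ 0.45  0.7  -1.16  1.8   0.71  1.13  1.97] 46.884782359131755
A (np.int64(414), np.int64(216)) 0.0557 [0.0548 0.0568]
B (np.int64(314), np.int64(216)) 0.0861 [0.0852 0.0872]
C (np.int64(408), np.int64(290)) 0.1997 [0.1878 0.2046]
D (np.int64(314), np.int64(290)) 0.0861 [0.0852 0.0871]
shift mm (tool xyz now) [  3.   -2.2 464.5] rotvec deg [-0.07  0.03  0.07]
```

Three are seated. The fourth is at (.4575,-.305).

Request:
play_rows:
  increments:
    - [[0.0003,-0.0002,0.0357],[0,0,0]]
    - [[0.0003,-0.0002,0.0357],[0,0,0]]
    - [[0.0003,-0.0002,0.0357],[0,0,0]]
    - [[0.0003,-0.0002,0.0357],[0,0,0]]
    - [[0.0003,-0.0002,0.0357],[0,0,0]]
    - [[0.0003,-0.0002,0.0357],[0,0,0]]
    - [[0.0003,-0.0002,0.0357],[0,0,0]]
    - [[0.0003,-0.0002,0.0357],[0,0,0]]
    - [[0.0003,-0.0002,0.0357],[0,0,0]]
    - [[0.0003,-0.0002,0.0357],[0,0,0]]
    - [[0,0,0.0357],[0,0,0]]
    - [[0,0,0.0357],[0,0,0]]
    - [[0,0,0.0357],[0,0,0]]
    - [[0,0,0],[0,0,0]]
    - [[0,0,0],[0,0,0]]
    - [[0,0,0],[0,0,0]]
    - [[0,0,0],[0,0,0]]
    - [[0,0,0],[0,0,0]]
  gripper: 0.055

```text
t: 26.58
eef_pos: [0.457, -0.3028, 0.16]
tool_rot: [-0.078, 0.078, 0.703, -0.703]
contact_force: [-0.6, 0.0, -0.7]
gripper_width: 0.643
```

```bash
python3 - <<'E'
from h import *
P,T=tool();print(P,get_obs()["q"].round(2),get_obs()["gripper_width"]*85.4)
chk(0,0);delta([.4562,-.3053,.0125],down(YAW))
E
```

```text
[ 0.45700722 -0.30277794  0.16003304] [ 1.37  0.68 -1.24  1.87  0.72  1.13  2.77] 54.91875676749958
can 1348 circ [ 0.4569 -0.306 ] mean [ 0.4568 -0.3059  0.0299] px [318. 186.]
can 671 circ [ 0.5354 -0.2925] mean [ 0.5344 -0.2933  0.032 ] px [228. 222.]
cap 355 circ [ 0.4614 -0.4008] mean [ 0.4535 -0.4032  0.008 ] px [295.  61.]
cap 2256 circ [ 0.4509 -0.2215] mean [ 0.451  -0.2211  0.0106] px [344. 268.]
shift mm (tool xyz now) [  0.3 147.6   2.5] rotvec deg [0.   0.19 0.  ]
```

Request:
play_rows:
  increments:
    - [[0.0009,0.03,0.003],[0,0,0]]
    - [[0,0.035,0],[0,0,0]]
    - [[0,0.035,0],[0,0,0]]
    - [[0,0.025,0],[0,0,0]]
    - [[0,0.016,0],[0,0,0]]
    - [[0,0.006,0],[0,0,0]]
    - [[0,0,0],[0,0,0]]
    - [[0,0,0],[0,0,0]]

```text
t: 27.3
eef_pos: [0.456, -0.3067, 0.0139]
tool_rot: [0.079, -0.079, -0.703, 0.703]
contact_force: [-0.3, 0.4, -0.2]
gripper_width: 0.645
```

Request:
play_rows:
  increments:
    - [[0,0,0],[0,0,0]]
    - [[0,0,0],[0,0,0]]
    - [[0,0,0],[0,0,0]]
    - [[0,0,0],[0,0,0]]
    - [[0,0,0],[0,0,0]]
    - [[0,0,0],[0,0,0]]
    - [[0,0,0],[0,0,0]]
    - [[0,-0.01,0],[0,0,0]]
    - [[0,-0.03,0],[0,0,0]]
    - [[0,-0.035,0],[0,0,0]]
    - [[0,-0.035,0],[0,0,0]]
    - [[0,-0.035,0],[0,0,0]]
  gripper: 0.028

```text
t: 28.3
eef_pos: [0.4549, -0.3067, 0.1607]
tool_rot: [0.079, -0.079, -0.703, 0.703]
contact_force: [0.4, -1.1, -0.3]
gripper_width: 0.369
```

Request:
play_rows:
  increments:
    - [[0.0046,0,-0.036],[0,0,0]]
    - [[0.0046,0,-0.036],[0,0,0]]
    - [[0.0046,0,-0.036],[0,0,0]]
    - [[0.0046,0,-0.036],[0,0,0]]
    - [[0.0046,0,-0.036],[0,0,0]]
    - [[0.0046,0,-0.036],[0,0,0]]
    - [[0.0046,0,-0.036],[0,0,0]]
    - [[0.0046,0,-0.036],[0,0,0]]
    - [[0.0046,0,-0.036],[0,0,0]]
    - [[0.0046,0,-0.036],[0,0,0]]
    - [[0.0046,0,-0.036],[0,0,0]]
    - [[0.0046,0,-0.036],[0,0,0]]
    - [[0.0044,0,-0.0353],[0,0,0]]
    - [[0,0.02,0],[0,0,0]]
    - [[0,0.02,0],[0,0,0]]
    - [[0,0.02,0],[0,0,0]]
    - [[0,0.01,0],[0,0,0]]
    - [[0,0,0],[0,0,0]]
    - [[0,0,0],[0,0,0]]
    - [[0,0,0],[0,0,0]]

```text
t: 29.97
eef_pos: [0.5018, 0.1621, 0.0895]
tool_rot: [-0.079, 0.08, 0.703, -0.702]
contact_force: [-0.5, 0.8, -0.7]
gripper_width: 0.367
```

```bash
python3 - <<'E'
from h import *
P,T=tool();print(P,get_obs()["q"].round(2),get_obs()["gripper_width"]*85.4)
w=inhand();print("need (tool mm)",np.round((np.array([.5032,.1627,.086])-w)@T*1e3,1))
E
```

```text
[0.50176508 0.16206834 0.08945094] [ 0.4   0.7  -1.11  1.98  0.77  0.97  1.82] 31.306309971463552
held top [0.5035 0.1627 0.1047] tool off mm [ -1.6 -15.3  -1. ] mean [0.5035 0.163  0.1046] 4972
need (tool mm) [ 0.3 18.7  0.1]
```

Request:
play_rows:
  increments:
    - [[0.0003,0.003,0],[0,0,0]]
    - [[0,0.003,0],[0,0,0]]
    - [[0,0.002,0],[0,0,0]]
    - [[0,0.002,0],[0,0,0]]
    - [[0,0.002,0],[0,0,0]]
    - [[0,0.002,0],[0,0,0]]
    - [[0,0.002,0],[0,0,0]]
    - [[0,0.002,0],[0,0,0]]
    - [[0,0.001,0],[0,0,0]]
    - [[0,0,0],[0,0,0]]
    - [[0,0,0],[0,0,0]]
    - [[0,0,0],[0,0,0]]

```text
t: 31.02
eef_pos: [0.5008, 0.1619, 0.0707]
tool_rot: [0.079, -0.08, -0.702, 0.703]
contact_force: [-4.6, -4.5, 18.7]
gripper_width: 0.367
```

Request:
play_rows:
  increments:
    - [[0,0.0005,0],[0,0,0]]
    - [[0,0,0],[0,0,0]]
    - [[0,0,0],[0,0,0]]
    - [[0,0,0],[0,0,0]]
    - [[0,-0.01,0],[0,0,0]]
    - [[0,-0.03,0],[0,0,0]]
    - [[0,-0.03,0],[0,0,0]]
    - [[0,-0.02,0],[0,0,0]]
    - [[0,0,0],[0,0,0]]
    - [[0,0,0],[0,0,0]]
    - [[0,0,0],[0,0,0]]
  gripper: 0.047

```text
t: 31.93
eef_pos: [0.5005, 0.1613, 0.1582]
tool_rot: [0.079, -0.079, -0.702, 0.703]
contact_force: [0.2, -1.3, 0.4]
gripper_width: 0.549
```

```bash
python3 - <<'E'
from h import *
P,T=tool();print(P,get_obs()["q"].round(2),get_obs()["gripper_width"]*85.4)
tray();delta([.449,-.2208,.16],down(YAW))
E
```

```text
[0.50049624 0.16133414 0.15824748] [ 0.47  0.61 -1.2   1.93  0.66  1.07  1.9 ] 46.87095137349463
A (np.int64(315), np.int64(215)) 0.0862 [0.0852 0.0871]
B (np.int64(215), np.int64(215)) 0.0861 [0.0852 0.087 ]
C (np.int64(315), np.int64(290)) 0.086 [0.0851 0.0872]
D (np.int64(221), np.int64(290)) 0.2003 [0.1882 0.2058]
shift mm (tool xyz now) [-35.1  -1.8 383.8] rotvec deg [-0.06  0.03  0.06]
```

Request:
play_rows:
  increments:
    - [[-0.0032,0,0.0349],[0,0,0]]
    - [[-0.0032,0,0.0349],[0,0,0]]
    - [[-0.0032,0,0.0349],[0,0,0]]
    - [[-0.0032,0,0.0349],[0,0,0]]
    - [[-0.0032,0,0.0349],[0,0,0]]
    - [[-0.0032,0,0.0349],[0,0,0]]
    - [[-0.0032,0,0.0349],[0,0,0]]
    - [[-0.0032,0,0.0349],[0,0,0]]
    - [[-0.0032,0,0.0349],[0,0,0]]
    - [[-0.0032,0,0.0349],[0,0,0]]
    - [[-0.0032,0,0.0349],[0,0,0]]
  gripper: 0.066

```text
t: 32.9
eef_pos: [0.4483, -0.2219, 0.1576]
tool_rot: [-0.08, 0.079, 0.703, -0.702]
contact_force: [1.2, 1.1, -1.0]
gripper_width: 0.774
```

Request:
play_rows:
  increments:
    - [[0,0,0],[0,6,0]]
    - [[0,0,0],[0,6,0]]
    - [[0,0,0],[0,6,0]]
    - [[0,0,0],[0,6,0]]
    - [[0,0,0],[0,6,0]]
    - [[0,0,0],[0,6,0]]
    - [[0,0,0],[0,6,0]]
    - [[0,0,0],[0,6,0]]
    - [[0,0,0],[0,6,0]]
    - [[0,0,0],[0,6,0]]
    - [[0,0,0],[0,6,0]]
    - [[0,0,0],[0,6,0]]
    - [[0,0,0],[0,6,0]]
    - [[0,0,0],[0,6,0]]
    - [[0,0,0],[0,6,0]]
    - [[0,0,0],[0,0,0]]
    - [[0,0,0],[0,0,0]]
    - [[0,0,0],[0,0,0]]
    - [[0,0,0],[0,0,0]]

```text
t: 34.48
eef_pos: [0.4494, -0.2202, 0.1582]
tool_rot: [0.553, -0.552, -0.441, 0.441]
contact_force: [-0.1, 0.5, -0.3]
gripper_width: 0.771
```

```bash
python3 - <<'E'
from h import *
P,T=tool();print(P,get_obs()["q"].round(2),get_obs()["gripper_width"]*85.4)
chk(0,0);delta([.451,-.2208,.01],down(np.radians(77.1)))
E
```

```text
[ 0.44940599 -0.22019058  0.15823803] [ 1.08  0.43 -0.91  1.99  0.42  0.92  1.29] 65.83563873273721
can 511 circ [ 0.5361 -0.2941] mean [ 0.5344 -0.2931  0.0321] px [255. 300.]
cap 2768 circ [ 0.4503 -0.2195] mean [ 0.4506 -0.2195  0.0107] px [317. 185.]
cap 444 circ [ 0.4606 -0.3993] mean [ 0.4603 -0.4034  0.0078] px [119. 238.]
shift mm (tool xyz now) [ -0.3 148.3  -1.7] rotvec deg [-0.02  0.12  0.02]
```

Request:
play_rows:
  increments:
    - [[0.0024,0.03,-0.0009],[0,0,0]]
    - [[0,0.035,0],[0,0,0]]
    - [[0,0.035,0],[0,0,0]]
    - [[0,0.03,0],[0,0,0]]
    - [[0,0.015,0],[0,0,0]]
    - [[0,0.006,0],[0,0,0]]
    - [[0,0.004,0],[0,0,0]]
    - [[0,0,0],[0,0,0]]
    - [[0,0,0],[0,0,0]]
    - [[0,0,0],[0,0,0]]

```text
t: 35.37
eef_pos: [0.452, -0.2186, 0.0048]
tool_rot: [-0.552, 0.554, 0.441, -0.44]
contact_force: [-0.6, -0.1, 0.5]
gripper_width: 0.771
```

Request:
play_rows:
  increments:
    - [[0,0,0],[0,0,0]]
    - [[0,0,0],[0,0,0]]
    - [[0,0,0],[0,0,0]]
    - [[0,0,0],[0,0,0]]
    - [[0,0,0],[0,0,0]]
    - [[0,0,0],[0,0,0]]
    - [[0,0,0],[0,0,0]]
  gripper: 0.044
  grip_force: 40

```text
t: 35.95
eef_pos: [0.4517, -0.2186, 0.0051]
tool_rot: [-0.552, 0.554, 0.441, -0.441]
contact_force: [-2.9, 0.4, 12.6]
gripper_width: 0.565
```

```bash
python3 - <<'E'
from h import *
P,T=tool();print(P,get_obs()["q"].round(2),get_obs()["gripper_width"]*85.4,get_obs()["contact_force"])
inhand(-.01,.02)
E
```

```text
[ 0.45170269 -0.21857061  0.00512319] [ 0.89  0.65 -0.71  2.08  0.7   0.66  1.05] 48.25506199452101 [-2.88544847  0.43196203 12.57272628]
held top [ 0.45   -0.2177  0.0108] tool off mm [ 0.4 -5.7  1.9] mean [ 0.4504 -0.2178  0.0107] 10791
```

Request:
play_rows:
  increments:
    - [[0,-0.005,0],[0,0,0]]
    - [[0,-0.01,0],[0,0,0]]
    - [[0,-0.03,0],[0,0,0]]
    - [[0,-0.035,0],[0,0,0]]
    - [[0,-0.035,0],[0,0,0]]
    - [[0,-0.035,0],[0,0,0]]
    - [[0,-0.005,0],[0,0,0]]
    - [[0,0,0],[0,0,0]]

```text
t: 36.67
eef_pos: [0.4526, -0.2188, 0.1617]
tool_rot: [-0.551, 0.555, 0.441, -0.44]
contact_force: [-0.7, -0.4, 0.0]
gripper_width: 0.561
```

Request:
play_rows:
  increments:
    - [[0.0342,0,0.0043],[0,0,0]]
    - [[0.0342,0,0.0043],[0,0,0]]
    - [[0.0342,0,0.0043],[0,0,0]]
    - [[0.0342,0,0.0043],[0,0,0]]
    - [[0.0342,0,0.0043],[0,0,0]]
    - [[0.0342,0,0.0043],[0,0,0]]
    - [[0.0342,0,0.0043],[0,0,0]]
    - [[0.0342,0,0.0043],[0,0,0]]
    - [[0.0342,0,0.0043],[0,0,0]]
    - [[0.0342,0,0.0043],[0,0,0]]
    - [[0.0342,0,0.0043],[0,0,0]]
    - [[0.0342,0,0.0043],[0,0,0]]
    - [[0,0,0],[0,0,0]]
    - [[0,0,0],[0,0,0]]
    - [[0,0,0],[0,0,0]]
    - [[0,0,0],[0,0,0]]
    - [[0,0,0],[0,0,0]]

```text
t: 38.08
eef_pos: [0.4921, 0.1915, 0.158]
tool_rot: [-0.553, 0.554, 0.44, -0.441]
contact_force: [-1.2, -0.2, -1.0]
gripper_width: 0.558
```

```bash
cat >> h.py <<'E'
def tin(c):
    X=cloud(c);Z=X[...,2];t=(Z>.0805)&(Z<.0875)&(np.hypot(X[...,0]-.433,X[...,1]-.207)<.027)
    p=X[t][:,:2];A=np.c_[2*p,np.ones(len(p))];s=np.linalg.lstsq(A,(p**2).sum(1),rcond=None)[0]
    print("tin",s[:2].round(4),"r",np.sqrt(s[2]+s[:2]@s[:2]).round(4),len(p));return s[:2]
E
python3 - <<'E'
from h import *
P,T=tool();print(P,get_obs()["q"].round(2),get_obs()["gripper_width"]*85.4)
w=inhand(-.005,.02);c=load("wrist");cv2.imwrite("pics/w5.png",c["color"][...,::-1]);s=tin(c)
print("need",np.round((np.r_[s,.087]-w)@T*1e3,1))
E
```

```text
[0.49211139 0.19146922 0.15803315] [ 0.26  0.49 -0.95  1.93  0.48  0.97  0.42] 47.65965286737038
held top [0.4904 0.1922 0.1635] tool off mm [ 0.3 -5.5  1.8] mean [0.4908 0.1922 0.1634] 10276
tin [0.4332 0.2073] r 0.0198 844
need [ 1.9 76.5 59.1]
```

View pics/w5.png

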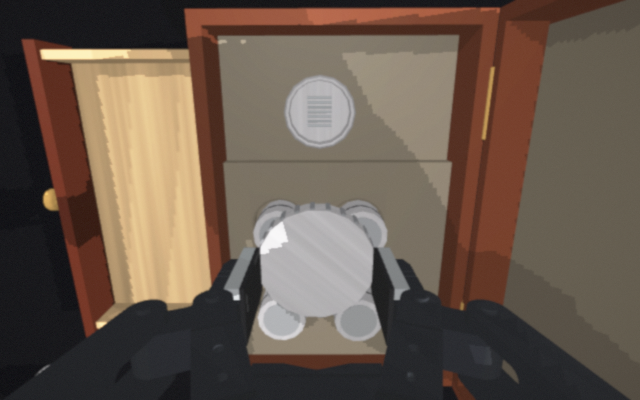

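Request:
play_rows:
  increments:
    - [[0.0009,0,0.0295],[0,0,0]]
    - [[0.001,0,0.0296],[0,0,0]]
    - [[0,0.02,0],[0,0,0]]
    - [[0,0.02,0],[0,0,0]]
    - [[0,0.015,0],[0,0,0]]
    - [[0,0.005,0],[0,0,0]]
    - [[0,0,0],[0,0,0]]
    - [[0,0,0],[0,0,0]]
    - [[0,0,0],[0,0,0]]
    - [[0,0,0],[0,0,0]]

```text
t: 38.97
eef_pos: [0.4356, 0.2087, 0.0995]
tool_rot: [-0.553, 0.553, 0.441, -0.44]
contact_force: [-0.0, 0.7, -0.1]
gripper_width: 0.556
```

```bash
python3 - <<'E'
from h import *
P,T=tool();print(P,get_obs()["q"].round(2),get_obs()["gripper_width"]*85.4)
w=inhand(-.005,.02);
print("need",np.round((np.r_[.4332,.2073,.087]-w)@T*1e3,1))
E
```

```text
[0.43562773 0.20868914 0.09950449] [ 0.17  0.51 -0.92  2.08  0.56  0.82  0.26] 47.46240886305141
held top [0.4338 0.2095 0.105 ] tool off mm [ 0.4 -5.5  2. ] mean [0.4344 0.2094 0.1049] 10513
need [-2.3 18.   0.1]
```

Request:
play_rows:
  increments:
    - [[-0.0023,0,0],[0,0,0]]
    - [[0,0,0],[0,0,0]]
    - [[0,0.003,0],[0,0,0]]
    - [[0,0.003,0],[0,0,0]]
    - [[0,0.002,0],[0,0,0]]
    - [[0,0.002,0],[0,0,0]]
    - [[0,0.002,0],[0,0,0]]
    - [[0,0.001,0],[0,0,0]]
    - [[0,0,0],[0,0,0]]
    - [[0,0,0],[0,0,0]]

```text
t: 39.85
eef_pos: [0.4344, 0.2063, 0.0856]
tool_rot: [0.553, -0.553, -0.441, 0.441]
contact_force: [0.3, -0.5, -0.2]
gripper_width: 0.561
```

```bash
python3 - <<'E'
from h import *
P,T=tool();print(P,get_obs()["gripper_width"]*85.4,get_obs()["contact_force"])
w=inhand(-.01,.02)
print("need",np.round((np.r_[.4332,.2073,.087]-w)@T*1e3,1))
E
```

```text
[0.43436882 0.20626625 0.08555313] 47.91626306480654 [ 0.32575332 -0.54668233 -0.22362297]
held top [0.4326 0.2071 0.0911] tool off mm [ 0.4 -5.5  1.9] mean [0.4331 0.207  0.0909] 10522
need [ 0.3  4.1 -0.5]
```

Request:
play_rows:
  increments:
    - [[0,0.001,0],[0,0,0]]
    - [[0,0.001,0],[0,0,0]]
    - [[0,0.001,0],[0,0,0]]
    - [[0,0.001,0],[0,0,0]]
    - [[0,0.001,0],[0,0,0]]
    - [[0,0,0],[0,0,0]]
    - [[0,0,0],[0,0,0]]

```text
t: 40.48
eef_pos: [0.4342, 0.2064, 0.0811]
tool_rot: [-0.553, 0.553, 0.441, -0.441]
contact_force: [-3.5, -1.8, 9.1]
gripper_width: 0.562
```

Request:
play_rows:
  increments:
    - [[0,0.001,0],[0,0,0]]
    - [[0,0.001,0],[0,0,0]]
    - [[0,0,0],[0,0,0]]
    - [[0,0,0],[0,0,0]]

```text
t: 40.82
eef_pos: [0.4343, 0.2065, 0.0807]
tool_rot: [-0.552, 0.554, 0.441, -0.441]
contact_force: [-8.6, -6.0, 31.0]
gripper_width: 0.56
```

```bash
python3 - <<'E'
from h import *
P,T=tool();print(P,get_obs()["gripper_width"]*85.4,get_obs()["contact_force"])
w=inhand(-.01,.02)
E
```

```text
[0.43432437 0.20649018 0.0806851 ] 47.805774037478166 [-8.56030236 -6.01874057 31.03036795]
held top [0.4323 0.2073 0.0865] tool off mm [ 0.3 -5.9  2.2] mean [0.4329 0.2072 0.0864] 10549
```

Request:
play_rows:
  increments:
    - [[0,0,0],[0,0,0]]
    - [[0,0,0],[0,0,0]]
    - [[0,0,0],[0,0,0]]
    - [[0,0,0],[0,0,0]]
    - [[0,-0.01,0],[0,0,0]]
    - [[0,-0.02,0],[0,0,0]]
    - [[0,-0.03,0],[0,0,0]]
    - [[0,-0.02,0],[0,0,0]]
    - [[0,0,0],[0,0,0]]
    - [[0,0,0],[0,0,0]]
    - [[0,0,0],[0,0,0]]
  gripper: 0.064

```text
t: 41.78
eef_pos: [0.4342, 0.2057, 0.1583]
tool_rot: [-0.553, 0.553, 0.441, -0.441]
contact_force: [0.2, 0.2, -0.1]
gripper_width: 0.753
```

```bash
python3 - <<'E'
from h import *
P,T=tool();print(P,get_obs()["gripper_width"]*85.4,get_obs()["q"].round(2))
c=snap("wrist");X=cloud(c);u,v=proj(c,[.4332,.2073,.087]).astype(int);print(u,v)
for d in((0,0),(-25,0),(25,0),(0,-25),(0,25)):
    print(d,np.nanmedian(X[v+d[1]-4:v+d[1]+5,u+d[0]-4:u+d[0]+5,2]).round(4))
t=load("top");c=snap("top");g=cv2.cvtColor(c["color"],cv2.COLOR_RGB2GRAY);m=g>110;m[:,:415]=0;m[:,450:]=0;m[:205]=0;m[285:]=0
print([ (b[0].round(1),b[1]) for b in blobs(c,m,30)])
E
```

```text
[0.43420244 0.20569215 0.15832737] 64.31869892496425 [ 0.25  0.42 -1.    2.03  0.44  0.92  0.36]
317 209
(0, 0) 0.0866
(-25, 0) 0.0866
(25, 0) 0.0867
(0, -25) 0.0868
(0, 25) 0.0867
[(array([433.6, 243.3]), np.int32(253))]
```

Request:
play_rows:
  increments:
    - [[-0.036,-0.001,-0.011],[0,0,0]]
    - [[-0.036,0,-0.011],[0,0,0]]
    - [[-0.036,0,-0.011],[0,0,0]]
    - [[-0.036,0,-0.011],[0,0,0]]
    - [[-0.036,0,-0.011],[0,0,0]]
    - [[-0.036,0,-0.011],[0,0,0]]
    - [[-0.036,0,-0.011],[0,0,0]]
    - [[-0.036,0,-0.011],[0,0,0]]
    - [[-0.036,0,-0.011],[0,0,0]]
    - [[-0.036,0,-0.011],[0,0,0]]
    - [[-0.036,0,-0.011],[0,0,0]]
    - [[-0.036,0,-0.011],[0,0,0]]
    - [[-0.036,0,-0.011],[0,0,0]]
    - [[-0.036,0,-0.011],[0,0,0]]
    - [[-0.036,0,-0.011],[0,0,0]]
    - [[-0.036,0,-0.011],[0,0,0]]
  gripper: 0.035

```text
t: 43.22
eef_pos: [0.4769, -0.3961, 0.1582]
tool_rot: [0.554, -0.552, -0.441, 0.441]
contact_force: [0.6, 0.3, 0.1]
gripper_width: 0.413
```

Request:
play_rows:
  increments:
    - [[0,0,0],[0,-6.25,0]]
    - [[0,0,0],[0,-6.25,0]]
    - [[0,0,0],[0,-6.25,0]]
    - [[0,0,0],[0,-6.25,0]]
    - [[0,0,0],[0,0,0]]
    - [[0,0,0],[0,0,0]]
    - [[0,0,0],[0,0,0]]
    - [[0,0,0],[0,0,0]]

```text
t: 43.88
eef_pos: [0.4776, -0.3943, 0.1593]
tool_rot: [0.445, -0.445, -0.55, 0.55]
contact_force: [-0.1, 0.6, 0.0]
gripper_width: 0.407
```

```bash
python3 - <<'E'
from h import *
P,T=tool();print(P,get_obs()["q"].round(2),np.degrees(np.arctan2(T[1,0],T[0,0])))
c=snap("wrist","w6.png");X=cloud(c);g=cv2.cvtColor(c["color"],cv2.COLOR_RGB2GRAY)
t=(g>110)&(X[...,2]<.02)&(np.hypot(X[...,0]-.48,X[...,1]+.4)<.09)
b=max(blobs(c,t.astype(np.uint8),50),key=lambda b:b[1])
vs,us=np.nonzero(b[2]);w=np.array([ray(c,u,v,.007)[:2] for u,v in zip(us,vs)],np.float32)
print(b[1],"rect",cv2.minAreaRect(w*1000))
m=w.mean(0);U=np.linalg.svd(w-m,full_matrices=False)[2][0];U*=np.sign(U[0]);a=(w-m)@U;n=(w-m)@[-U[1],U[0]]
print(m,"dir",np.degrees(np.arctan2(U[1],U[0])),a.min(),a.max())
for k in np.linspace(a.min(),a.max(),9)[:-1]:
    s=(a>k)&(a<k+.0151);print(round(float(k),3),np.round(1e3*n[s].min(),1),np.round(1e3*n[s].max(),1))
mid=m+U*(a.min()+a.max())/2;print("mid",mid);delta([*mid,.01],down(np.arctan2(U[1],U[0])+np.pi/2))
E
```

```text
[ 0.47764032 -0.39434839  0.15928846] [ 1.24  0.63 -0.92  1.72  0.56  1.08  1.92] 102.02407381899114
1432 rect ((482.08404541015625, -399.3885803222656), (123.85054779052734, 15.82406997680664), 12.032094955444336)
[ 0.4785498  -0.40013587] dir 11.753632 -0.05832602 0.065546624
-0.058 -4.0 4.2
-0.043 -4.9 5.1
-0.027 -5.8 6.1
-0.012 -6.8 6.1
0.004 -7.8 7.1
0.019 -7.8 8.0
0.035 -6.1 6.3
0.05 -4.4 4.6
mid [ 0.48208442 -0.39940044]
shift mm (tool xyz now) [ -5.8 149.5  -3.3] rotvec deg [-0.02  0.3   0.  ]
```

View pics/w6.png

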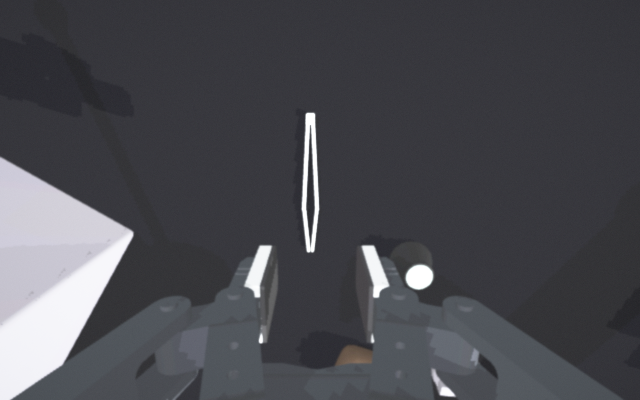

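Request:
play_rows:
  increments:
    - [[-0.0058,0.03,-0.0033],[0,0.3,0]]
    - [[0,0.035,0],[0,0,0]]
    - [[0,0.035,0],[0,0,0]]
    - [[0,0.03,0],[0,0,0]]
    - [[0,0.015,0],[0,0,0]]
    - [[0,0.007,0],[0,0,0]]
    - [[0,0.003,0],[0,0,0]]
    - [[0,0,0],[0,0,0]]
    - [[0,0,0],[0,0,0]]
    - [[0,0,0],[0,0,0]]

```text
t: 44.77
eef_pos: [0.4833, -0.4002, 0.0064]
tool_rot: [-0.445, 0.447, 0.549, -0.549]
contact_force: [0.4, -0.5, 0.9]
gripper_width: 0.41
```

Request:
play_rows:
  increments:
    - [[0,0,0],[0,0,0]]
    - [[0,0,0],[0,0,0]]
    - [[0,0,0],[0,0,0]]
    - [[0,0,0],[0,0,0]]
    - [[0,0,0],[0,0,0]]
    - [[0,0,0],[0,0,0]]
    - [[0,0,0],[0,0,0]]
    - [[0,0,0],[0,0,0]]
  gripper: 0.004
  grip_force: 30

```text
t: 45.43
eef_pos: [0.4826, -0.3999, 0.0057]
tool_rot: [0.445, -0.446, -0.549, 0.549]
contact_force: [-1.7, 0.0, 7.5]
gripper_width: 0.124
```

Request:
play_rows:
  increments:
    - [[0,-0.005,0],[0,0,0]]
    - [[0,-0.02,0],[0,0,0]]
    - [[0,-0.03,0],[0,0,0]]
    - [[0,-0.035,0],[0,0,0]]
    - [[0,-0.035,0],[0,0,0]]
    - [[0,-0.025,0],[0,0,0]]
    - [[0,0,0],[0,0,0]]
    - [[0,0,0],[0,0,0]]

```text
t: 46.1
eef_pos: [0.4829, -0.4, 0.1564]
tool_rot: [0.445, -0.447, -0.549, 0.549]
contact_force: [-0.1, 0.9, 0.2]
gripper_width: 0.122
```

```bash
python3 - <<'E'
from h import *
P,T=tool();print(P,get_obs()["q"].round(2),np.degrees(np.arctan2(T[1,0],T[0,0])),get_obs()["gripper_width"]*85.4)
c=snap("wrist");X=cloud(c);g=cv2.cvtColor(c["color"],cv2.COLOR_RGB2GRAY)
L=(X-P)@T
t=(g>110)&(np.abs(L[...,1]+.0)<.02)&(np.abs(L[...,0])<.03)
for b in blobs(c,t.astype(np.uint8),50): print(b[1],b[0].round(),"tool mean",np.nanmean(L[b[2]],0).round(4),"min",np.nanmin(L[b[2]],0).round(4),"max",np.nanmax(L[b[2]],0).round(4))
# drawer geometry from top
c=snap("top");X=cloud(c);Q=(X-O)@np.stack([EX,EY,[0,0,1]],1)
f=(X[...,2]>.038)&(X[...,2]<.05)&(Q[...,0]<-.15)&(Q[...,0]>-.26)&(np.abs(Q[...,1])<.125)
print("front panel case x",np.nanpercentile(Q[f][:,0],[2,10,50,90,98]).round(4),"y",np.nanpercentile(Q[f][:,1],[1,99]).round(3),f.sum())
E
```

```text
[ 0.48289397 -0.39996888  0.15644198] [ 1.23  0.64 -0.91  1.7   0.57  1.08  1.91] 101.82263281244741 10.399871616551199
2245 [317. 236.] tool mean [-0.0002 -0.0019  0.0101] min [-0.006  -0.0155 -0.0604] max [0.0056 0.0063 0.0611]
249 [293. 254.] tool mean [-0.0097 -0.0125  0.009 ] min [-0.0133 -0.02    0.0047] max [-0.0067 -0.0026  0.0101]
241 [339. 253.] tool mean [ 0.0088 -0.0123  0.0092] min [ 0.006  -0.02    0.0052] max [ 0.0126 -0.0036  0.01  ]
front panel case x [-0.2103 -0.2095 -0.2052 -0.1719 -0.1548] y [-0.111  0.116] 354
```

Request:
play_rows:
  increments:
    - [[0,0,0],[0,6.2,0]]
    - [[0,0,0],[0,6.2,0]]
    - [[0,0,0],[0,6.2,0]]
    - [[0,0,0],[0,6.1,0]]
    - [[0,0,0],[0,0,0]]

```text
t: 46.62
eef_pos: [0.4813, -0.399, 0.153]
tool_rot: [0.555, -0.553, -0.44, 0.44]
contact_force: [0.1, -0.8, -0.2]
gripper_width: 0.124
```

Request:
play_rows:
  increments:
    - [[0.0345,0,0.0088],[0,0,0]]
    - [[0.0345,0,0.0088],[0,0,0]]
    - [[0.0345,0,0.0088],[0,0,0]]
    - [[0.0345,0,0.0088],[0,0,0]]
    - [[0.0345,0,0.0088],[0,0,0]]
    - [[0.0345,0,0.0088],[0,0,0]]
    - [[0.0345,0,0.0088],[0,0,0]]
    - [[0.0345,0,0.0088],[0,0,0]]
    - [[0.0345,0,0.0088],[0,0,0]]
    - [[0.0345,0,0.0088],[0,0,0]]
    - [[0.0345,0,0.0088],[0,0,0]]
    - [[0.0345,0,0.0088],[0,0,0]]
    - [[0.0345,0,0.0088],[0,0,0]]
    - [[0,0,0],[0,0,0]]
    - [[0,0,0],[0,0,0]]
    - [[0,0,0],[0,0,0]]
    - [[0,0,0],[0,0,0]]

```text
t: 48.03
eef_pos: [0.4702, 0.0615, 0.154]
tool_rot: [0.553, -0.553, -0.44, 0.441]
contact_force: [0.2, 0.0, -0.5]
gripper_width: 0.12
```

```bash
python3 - <<'E'
from h import *
P,T=tool();print(P,get_obs()["q"].round(2),np.degrees(np.arctan2(T[1,0],T[0,0])),get_obs()["gripper_width"]*85.4)
delta([.4715,.0626,.019],down(np.radians(77.1)))
c=snap("wrist","w7.png");X=cloud(c);Q=(X-O)@np.stack([EX,EY,[0,0,1]],1)
f=(X[...,2]>.038)&(X[...,2]<.05)&(Q[...,0]<-.18)&(Q[...,0]>-.26)&(np.abs(Q[...,1])<.1)
print("front panel case x",np.nanpercentile(Q[f][:,0],[2,10,50,90,98]).round(4),f.sum())
f=(X[...,2]>.006)&(X[...,2]<.015)&(Q[...,0]>-.21)&(np.abs(Q[...,1])<.1)
print("floor case x",np.nanpercentile(Q[f][:,0],[1,99]).round(4),np.nanmedian(X[f][:,2]),f.sum())
E
```

```text
[0.47024305 0.06152503 0.15395132] [ 0.55  0.41 -0.97  2.05  0.43  0.9   0.69] 77.0814042859613 10.22136130747173
shift mm (tool xyz now) [  1.5 134.9  -1.1] rotvec deg [-0.07 -0.02 -0.06] 
front panel case x [-0.2116 -0.2108 -0.207  -0.2038 -0.2036] 3252
floor case x [-0.2035 -0.0782] 0.01078665943233156 31368
```

Drawer geometry confirmed: floor at z=0.011, the inside reaching from −0.203 in case x. Lowering the tweezers.

Request:
play_rows:
  increments:
    - [[0.0015,0.03,-0.0011],[0,0,0]]
    - [[0,0.03,0],[0,0,0]]
    - [[0,0.03,0],[0,0,0]]
    - [[0,0.02,0],[0,0,0]]
    - [[0,0.015,0],[0,0,0]]
    - [[0,0.006,0],[0,0,0]]
    - [[0,0.003,0],[0,0,0]]
    - [[0,0.002,0],[0,0,0]]
    - [[0,0,0],[0,0,0]]
    - [[0,0,0],[0,0,0]]

```text
t: 48.92
eef_pos: [0.4726, 0.0643, 0.0194]
tool_rot: [-0.553, 0.553, 0.441, -0.44]
contact_force: [0.2, 0.7, 1.1]
gripper_width: 0.121
```

Request:
play_rows:
  increments:
    - [[0,0,0],[0,0,0]]
    - [[0,0,0],[0,0,0]]
    - [[0,0,0],[0,0,0]]
    - [[0,0,0],[0,0,0]]
    - [[0,-0.01,0],[0,0,0]]
    - [[0,-0.02,0],[0,0,0]]
    - [[0,-0.03,0],[0,0,0]]
    - [[0,-0.03,0],[0,0,0]]
    - [[0,-0.035,0],[0,0,0]]
    - [[0,0,0],[0,0,0]]
    - [[0,0,0],[0,0,0]]
  gripper: 0.03

```text
t: 49.83
eef_pos: [0.4732, 0.0647, 0.1459]
tool_rot: [-0.552, 0.554, 0.442, -0.44]
contact_force: [-0.8, -0.4, -0.2]
gripper_width: 0.351
```

```bash
python3 - <<'E'
from h import *
P,T=tool();print(P,get_obs()["q"].round(2),np.degrees(np.arctan2(T[1,0],T[0,0])),get_obs()["gripper_width"]*85.4)
c=snap("wrist");X=cloud(c);Q=(X-O)@np.stack([EX,EY,[0,0,1]],1)
f=(X[...,2]>.0155)&(X[...,2]<.03)&(Q[...,0]>-.195)&(Q[...,0]<-.09)&(np.abs(Q[...,1])<.1)
for b in blobs(c,f.astype(np.uint8),60): print(b[1],"min",np.nanmin(Q[b[2]],0).round(3),"max",np.nanmax(Q[b[2]],0).round(3))
f=(X[...,2]>.018)&(X[...,2]<.036)&(Q[...,0]<-.2125)&(Q[...,0]>-.25)
for b in blobs(c,f.astype(np.uint8),30): print("knob",b[1],np.nanmean(Q[b[2]],0).round(4),np.nanmin(Q[b[2]],0).round(4),np.nanmax(Q[b[2]],0).round(4))
kn=O-.235*EX;print(kn)
delta([*(O-.27*EX)[:2],.12],down(np.radians(77.1)))
E
```

```text
[0.47322577 0.06465415 0.14589865] [ 0.53  0.42 -0.96  2.05  0.45  0.88  0.66] 77.11132637813152 29.99355831984307
711 min [-0.149 -0.061  0.016] max [-0.136  0.06   0.021]
knob 381 [-0.2241  0.0009  0.0312] [-0.2306 -0.0083  0.0241] [-0.2157  0.0084  0.0357]
[ 0.451395 -0.025125  0.      ]
shift mm (tool xyz now) [-126.6   24.4    0.3] rotvec deg [ 0.09  0.01 -0.02]
```

Request:
play_rows:
  increments:
    - [[-0.0325,0.005,0],[0,0,0]]
    - [[-0.0325,0.005,0],[0,0,0]]
    - [[-0.0325,0.005,0],[0,0,0]]
    - [[-0.0325,0.005,0],[0,0,0]]
    - [[0,0,0],[0,0,-6]]
    - [[0,0,0],[0,0,-6]]
    - [[0,0,0],[0,0,-6]]
    - [[0,0,0],[0,0,-6]]
    - [[0,0,0],[0,0,-6]]
    - [[0,0,0],[0,0,0]]
    - [[0,0,0],[0,0,0]]
    - [[0,0,0],[0,0,0]]
  gripper: 0

```text
t: 50.88
eef_pos: [0.4425, -0.0613, 0.1234]
tool_rot: [0.648, -0.42, -0.569, 0.284]
contact_force: [-0.3, 0.0, 0.5]
gripper_width: -0.003
```

```bash
cat >> h.py <<'E'
C=np.stack([EX,EY,[0,0,1]],1)
def case():
    P,T=tool();o=get_obs();print("t",round(float(o["t"]),1),"TCP case mm",np.round((P-O)@C*1e3,1),"q",o["q"].round(2),"F case",np.round(np.array(o["contact_force"])@C,1),"axes case x",(C.T@T[:,0]).round(2),"y",(C.T@T[:,1]).round(2))
def dc(p):  # shift to case point (mm)
    delta(O+C@(np.array(p)/1e3))
E
python3 - <<'E'
from h import *
case();dc([-265,0,22])
E
```

```text
t 50.9 TCP case mm [-272.3    0.6  123.4] q [ 1.29  0.67 -1.19  2.12  0.13  0.72  1.45] F case [-0.   0.3  0.5] axes case x [0.87 0.   0.5 ] y [ 0.5   0.   -0.87]
shift mm (tool xyz now) [-44.3  91.5  -0.7]
```

Request:
play_rows:
  increments:
    - [[-0.0111,0.0229,0],[0,0,0]]
    - [[-0.0111,0.0229,0],[0,0,0]]
    - [[-0.0111,0.0229,0],[0,0,0]]
    - [[-0.0111,0.0228,-0.0007],[0,0,0]]
    - [[0,0,0],[0,0,0]]
    - [[0,0,0],[0,0,0]]
    - [[0.0043,0.0025,0],[0,0,0]]
    - [[0.0043,0.0025,0],[0,0,0]]
    - [[0.0043,0.0025,0],[0,0,0]]
    - [[0.0043,0.0025,0],[0,0,0]]
    - [[0.0043,0.0025,0],[0,0,0]]
    - [[0.0043,0.0025,0],[0,0,0]]
    - [[0.0043,0.0025,0],[0,0,0]]
    - [[0.0043,0.0025,0],[0,0,0]]

```text
t: 52.05
eef_pos: [0.4544, -0.0163, 0.0222]
tool_rot: [0.648, -0.42, -0.569, 0.283]
contact_force: [-0.2, -2.2, 2.2]
gripper_width: 0.004
```

Request:
play_rows:
  increments:
    - [[0.0065,0.0038,0],[0,0,0]]
    - [[0.0065,0.0037,0],[0,0,0]]
    - [[0.0065,0.0038,0],[0,0,0]]
    - [[0.0065,0.0037,0],[0,0,0]]
    - [[0.0065,0.0038,0],[0,0,0]]
    - [[0.0065,0.0037,0],[0,0,0]]
    - [[0.0065,0.0038,0],[0,0,0]]
    - [[0.0065,0.0037,0],[0,0,0]]
    - [[0.0065,0.0038,0],[0,0,0]]
    - [[0,0,0],[0,0,0]]

```text
t: 52.88
eef_pos: [0.4691, 0.0513, 0.0223]
tool_rot: [0.648, -0.419, -0.57, 0.283]
contact_force: [1.0, -0.3, 0.1]
gripper_width: -0.002
```

```bash
cat >> h.py <<'E'
def drawer(c=None):
    c=c or snap("top");X=cloud(c);Q=(X-O)@C
    f=(X[...,2]>.030)&(X[...,2]<.05)&(Q[...,0]<-.075)&(Q[...,0]>-.26)&(np.abs(Q[...,1])<.115)&(np.abs(Q[...,1])>.05)
    print("panel face case x",np.nanpercentile(Q[f][:,0],[2,5,10]).round(4),f.sum())
E
python3 - <<'E'
from h import *
case();drawer()
E
```

```text
t 52.9 TCP case mm [-156.7   -0.2   22.3] q [ 0.88  0.77 -0.96  2.2   0.24  0.37  1.23] F case [-0.1 -1.   0.1] axes case x [0.87 0.   0.5 ] y [ 0.5   0.   -0.87]
panel face case x [-0.1288 -0.1286 -0.1285] 262
```

Request:
play_rows:
  increments:
    - [[0.0065,0.0038,0],[0,0,0]]
    - [[0.0065,0.0037,0],[0,0,0]]
    - [[0.0065,0.0038,0],[0,0,0]]
    - [[0.0065,0.0037,0],[0,0,0]]
    - [[0.0052,0.003,0],[0,0,0]]
    - [[0,0,0],[0,0,0]]

```text
t: 53.43
eef_pos: [0.4774, 0.0863, 0.0225]
tool_rot: [0.648, -0.419, -0.57, 0.283]
contact_force: [0.6, -0.1, 0.7]
gripper_width: -0.002
```

Request:
play_rows:
  increments:
    - [[0.0017,0.001,0],[0,0,0]]
    - [[0.0017,0.001,0],[0,0,0]]
    - [[0.0017,0.001,0],[0,0,0]]
    - [[0.0017,0.001,0],[0,0,0]]
    - [[0,0,0],[0,0,0]]

```text
t: 53.85
eef_pos: [0.4792, 0.0924, 0.0221]
tool_rot: [0.648, -0.42, -0.569, 0.283]
contact_force: [0.7, -0.6, 0.1]
gripper_width: 0.001
```

```bash
python3 - <<'E'
from h import *
case();drawer()
E
```

```text
t 53.9 TCP case mm [-114.3   -0.9   22.1] q [ 0.76  0.76 -0.93  2.2   0.22  0.32  1.16] F case [-0.4 -0.8  0.1] axes case x [0.87 0.   0.5 ] y [ 0.5  -0.   -0.87]
panel face case x [-0.0873 -0.0872 -0.0871] 105
```

Request:
play_rows:
  increments:
    - [[0.0013,0.0008,0],[0,0,0]]
    - [[0.0013,0.0007,0],[0,0,0]]
    - [[0,0,0],[0,0,0]]
    - [[0,0,0],[0,0,0]]

```text
t: 54.23
eef_pos: [0.4798, 0.095, 0.022]
tool_rot: [0.648, -0.42, -0.569, 0.283]
contact_force: [-1.1, -1.2, 0.7]
gripper_width: -0.001
```

Request:
play_rows:
  increments:
    - [[0.0009,0.0005,0],[0,0,0]]
    - [[0.0009,0.0005,0],[0,0,0]]
    - [[0,0,0],[0,0,0]]
    - [[0,0,0],[0,0,0]]

```text
t: 54.57
eef_pos: [0.4799, 0.0955, 0.0216]
tool_rot: [0.648, -0.421, -0.568, 0.283]
contact_force: [-3.8, -8.1, 7.3]
gripper_width: -0.002
```

```bash
python3 - <<'E'
from h import *
case();drawer()
E
```

```text
t 54.6 TCP case mm [-111.1   -0.9   21.6] q [ 0.75  0.75 -0.92  2.2   0.22  0.32  1.15] F case [-8.8  1.9  7.3] axes case x [ 0.87 -0.    0.5 ] y [ 0.5  -0.   -0.87]
panel face case x [-0.0848 -0.0845 -0.0844] 51
```

Request:
play_rows:
  increments:
    - [[0.0009,0.0005,0],[0,0,0]]
    - [[0,0,0],[0,0,0]]
    - [[-0.013,-0.0075,0],[0,0,0]]
    - [[-0.013,-0.0075,0],[0,0,0]]
    - [[-0.013,-0.0075,0],[0,0,0]]
    - [[0.019,-0.033,0],[0,0,0]]
    - [[0.019,-0.033,0],[0,0,0]]
    - [[0.019,-0.033,0],[0,0,0]]
    - [[0.019,-0.033,0],[0,0,0]]
    - [[0.019,-0.033,0],[0,0,0]]
    - [[0.019,-0.033,0],[0,0,0]]
    - [[0.019,-0.033,0],[0,0,0]]
    - [[0.019,-0.033,0],[0,0,0]]
    - [[0.019,-0.033,0],[0,0,0]]
    - [[0,0,0],[0,0,6]]
    - [[0,0,0],[0,0,6]]
    - [[0,0,0],[0,0,6]]
    - [[0,0,0],[0,0,6]]
    - [[0,0,0],[0,0,6]]
    - [[0,0,0],[0,0,0]]

```text
t: 56.28
eef_pos: [0.4698, 0.0605, 0.3657]
tool_rot: [-0.549, 0.551, 0.444, -0.444]
contact_force: [-0.7, 2.0, 1.2]
gripper_width: -0.001
```

```bash
python3 - <<'E'
from h import *
case();dc([150,65,360])
c=snap("top","top2.png");drawer(c);X=cloud(c);Q=(X-O)@C
f=(Q[...,2]>.12)&(Q[...,0]>.04)&(Q[...,0]<.16)&(np.abs(Q[...,1])<.13)
for lo in np.arange(.22,.31,.01):
    s=f&(Q[...,2]>lo)&(Q[...,2]<lo+.01)
    if s.sum()>3: print(round(lo,2),s.sum(),np.nanpercentile(Q[s],[3,50,97],axis=0).round(3).tolist())
s=snap("scene","scene2.png")
E
```

```text
t 56.3 TCP case mm [-147.5    1.2  365.7] q [ 0.87  0.19 -1.25  1.78  0.19  1.31  0.94] F case [1.8 1.1 1.2] axes case x [ 1.    0.01 -0.  ] y [-0. -0. -1.]
shift mm (tool xyz now) [298.3   4.8  60. ] 
panel face case x [-0.0847 -0.0846 -0.0845] 27
0.22 19 [[0.086, -0.121, 0.221], [0.088, 0.119, 0.225], [0.094, 0.125, 0.229]]
0.23 15 [[0.087, -0.123, 0.23], [0.088, -0.116, 0.233], [0.091, 0.125, 0.239]]
0.24 17 [[0.086, -0.122, 0.24], [0.087, 0.119, 0.246], [0.09, 0.126, 0.25]]
0.25 807 [[0.087, -0.117, 0.253], [0.1, 0.006, 0.259], [0.116, 0.119, 0.26]]
0.26 923 [[0.088, -0.115, 0.26], [0.1, 0.004, 0.261], [0.115, 0.12, 0.264]]
0.27 5 [[0.093, -0.008, 0.27], [0.094, 0.0, 0.277], [0.096, 0.006, 0.279]]
0.28 5 [[0.09, -0.009, 0.281], [0.092, -0.005, 0.285], [0.093, 0.009, 0.289]]
0.29 26 [[0.089, -0.008, 0.292], [0.09, 0.003, 0.297], [0.094, 0.012, 0.3]]
0.3 6 [[0.088, -0.004, 0.3], [0.09, -0.0, 0.3], [0.092, 0.008, 0.301]]
```

View pics/scene2.png

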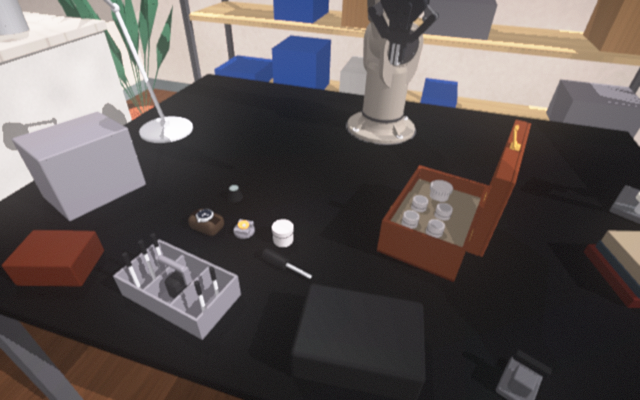

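Request:
play_rows:
  increments:
    - [[0.0332,0,0.0067],[0,0,0]]
    - [[0.0332,0,0.0067],[0,0,0]]
    - [[0.0332,0,0.0067],[0,0,0]]
    - [[0.0332,0,0.0067],[0,0,0]]
    - [[0.0332,0,0.0067],[0,0,0]]
    - [[0.0332,0,0.0067],[0,0,0]]
    - [[0.0332,0,0.0067],[0,0,0]]
    - [[0.0332,0,0.0067],[0,0,0]]
    - [[0.0332,0,0.0067],[0,0,0]]
    - [[0,0,0],[0,0,0]]
    - [[0,0,0],[0,0,0]]
    - [[0,0,0],[0,0,0]]

```text
t: 57.38
eef_pos: [0.4791, 0.3562, 0.364]
tool_rot: [0.554, -0.553, -0.44, 0.441]
contact_force: [0.4, -0.8, -0.0]
gripper_width: 0.001
```

```bash
python3 - <<'E'
from h import *
case();dc([150,65,232])
E
```

```text
t 57.4 TCP case mm [142.9  58.  364. ] q [ 0.06  0.47 -1.15  1.52  0.43  1.43  0.24] F case [-0.7 -0.6 -0. ] axes case x [ 1. -0. -0.] y [-0.  0. -1.]
shift mm (tool xyz now) [  7.2 132.    6.9]
```

Request:
play_rows:
  increments:
    - [[0.0072,0.03,0.0069],[0,0,0]]
    - [[0,0.035,0],[0,0,0]]
    - [[0,0.035,0],[0,0,0]]
    - [[0,0.025,0],[0,0,0]]
    - [[0,0.007,0],[0,0,0]]
    - [[0,0,0],[0,0,0]]
    - [[-0.0105,0,0],[0,0,0]]
    - [[-0.0105,0,0],[0,0,0]]
    - [[-0.0092,-0.0006,0],[0,0,0]]
    - [[-0.0092,-0.0006,0],[0,0,0]]
    - [[-0.0092,-0.0006,0],[0,0,0]]
    - [[-0.0092,-0.0006,0],[0,0,0]]
    - [[0,0,0],[0,0,0]]

```text
t: 58.47
eef_pos: [0.4601, 0.3084, 0.2354]
tool_rot: [-0.553, 0.554, 0.44, -0.441]
contact_force: [0.3, 0.5, 0.2]
gripper_width: -0.003
```

```bash
cat >> h.py <<'E'
def lid(c=None):
    c=c or snap("top");X=cloud(c);Q=(X-O)@C
    f=(Q[...,2]>.11)&(Q[...,0]>-.10)&(Q[...,0]<.13)&(Q[...,1]<-.03)&(Q[...,1]>-.115)
    q=Q[f];print("lid pts",len(q),"z max/min",np.nanpercentile(q[:,2],[1,50,99]).round(4),"x",np.nanpercentile(q[:,0],[1,50,99]).round(4))
    if len(q)>50:
        k=np.polyfit(q[:,0],q[:,2],1);print("slope deg",np.degrees(np.arctan(k[0])).round(2))
E
python3 - <<'E'
from h import *
case();lid()
E
```

```text
t 58.5 TCP case mm [ 92.1  65.9 235.4] q [ 0.14  0.5  -1.13  1.79  0.49  1.17  0.21] F case [ 0.6 -0.2  0.2] axes case x [ 1. -0. -0.] y [-0. -0. -1.]
lid pts 583 z max/min [0.2519 0.2592 0.2645] x [0.047  0.0615 0.0761]
slope deg 12.83
```

Request:
play_rows:
  increments:
    - [[-0.0092,0.0016,0],[0,0,0]]
    - [[-0.0092,0.0016,0],[0,0,0]]
    - [[-0.0092,0.0016,0],[0,0,0]]
    - [[-0.0092,0.0016,0],[0,0,0]]
    - [[-0.0085,0.004,0],[0,0,0]]
    - [[-0.0085,0.004,0],[0,0,0]]
    - [[-0.0085,0.004,0],[0,0,0]]
    - [[-0.0085,0.004,0],[0,0,0]]
    - [[-0.007,0.006,0],[0,0,0]]
    - [[-0.007,0.006,0],[0,0,0]]
    - [[-0.007,0.006,0],[0,0,0]]
    - [[-0.007,0.006,0],[0,0,0]]
    - [[0,0,0],[0,0,0]]

```text
t: 59.6
eef_pos: [0.4371, 0.2119, 0.1869]
tool_rot: [-0.553, 0.553, 0.439, -0.442]
contact_force: [-0.8, -1.0, -0.4]
gripper_width: 0.001
```

```bash
python3 - <<'E'
from h import *
case();lid()
E
```

```text
t 59.6 TCP case mm [ -7.2  66.8 186.9] q [ 0.36  0.45 -1.15  1.99  0.49  1.02  0.32] F case [-1.2  0.6 -0.4] axes case x [ 1. -0. -0.] y [-0.  0. -1.]
lid pts 2101 z max/min [0.1171 0.1722 0.2052] x [-0.0578  0.0107  0.0988]
slope deg -28.19
```

Request:
play_rows:
  increments:
    - [[-0.0052,0.0077,0],[0,0,0]]
    - [[-0.0052,0.0077,0],[0,0,0]]
    - [[-0.0052,0.0077,0],[0,0,0]]
    - [[-0.0052,0.0077,0],[0,0,0]]
    - [[-0.0032,0.0075,0],[0,0,0]]
    - [[-0.0032,0.0075,0],[0,0,0]]
    - [[-0.0032,0.0075,0],[0,0,0]]
    - [[-0.002,0.005,0],[0,0,0]]
    - [[0,0,0],[0,0,0]]
    - [[0,0,0],[0,0,0]]

```text
t: 60.48
eef_pos: [0.4304, 0.1828, 0.1301]
tool_rot: [0.553, -0.553, -0.441, 0.441]
contact_force: [0.0, 0.7, 0.2]
gripper_width: 0.001
```

```bash
python3 - <<'E'
from h import *
case();lid()
E
```

```text
t 60.5 TCP case mm [-37.   66.9 130.1] q [ 0.36  0.5  -1.09  2.08  0.57  0.9   0.28] F case [0.7 0.1 0.2] axes case x [ 1.  0. -0.] y [-0.  0. -1.]
lid pts 2356 z max/min [0.117  0.1256 0.133 ] x [-0.083  -0.0005  0.0854]
slope deg -2.99
```

Request:
play_rows:
  increments:
    - [[0,0.002,0],[0,0,0]]
    - [[0,0.002,0],[0,0,0]]
    - [[0,0.002,0],[0,0,0]]
    - [[0,0.002,0],[0,0,0]]
    - [[0,0,0],[0,0,0]]
    - [[0,0,0],[0,0,0]]

```text
t: 61.03
eef_pos: [0.4306, 0.1829, 0.1223]
tool_rot: [0.553, -0.553, -0.441, 0.441]
contact_force: [-0.0, 0.5, -0.3]
gripper_width: -0.001
```

Request:
play_rows:
  increments:
    - [[0,0.0015,0],[0,0,0]]
    - [[0,0,0],[0,0,0]]
    - [[0,0,0],[0,0,0]]

```text
t: 61.28
eef_pos: [0.4307, 0.1828, 0.1209]
tool_rot: [0.553, -0.553, -0.441, 0.441]
contact_force: [0.6, -0.5, -0.0]
gripper_width: -0.0
```

```bash
python3 - <<'E'
from h import *
case();lid()
E
```

```text
t 61.3 TCP case mm [-36.9  66.6 120.9] q [ 0.34  0.51 -1.08  2.09  0.59  0.89  0.27] F case [-0.4 -0.7 -0. ] axes case x [1. 0. 0.] y [ 0.  0. -1.]
lid pts 2340 z max/min [0.1159 0.1204 0.1247] x [-0.0839 -0.0002  0.0833]
slope deg 0.09
```

Request:
play_rows:
  increments:
    - [[0,0.001,0],[0,0,0]]
    - [[0,0.001,0],[0,0,0]]
    - [[0,0,0],[0,0,0]]
    - [[0,0,0],[0,0,0]]

```text
t: 61.67
eef_pos: [0.4308, 0.1829, 0.1204]
tool_rot: [-0.552, 0.554, 0.441, -0.441]
contact_force: [-6.0, -5.0, 21.8]
gripper_width: -0.004
```

Request:
play_rows:
  increments:
    - [[0,0.001,0],[0,0,0]]
    - [[0,0,0],[0,0,0]]
    - [[0,0,0],[0,0,0]]

```text
t: 61.92
eef_pos: [0.4309, 0.183, 0.1203]
tool_rot: [-0.552, 0.554, 0.441, -0.441]
contact_force: [-10.0, -7.9, 33.3]
gripper_width: 0.002
```

```bash
python3 - <<'E'
from h import *
case();lid()
E
```

```text
t 61.9 TCP case mm [-36.8  66.4 120.3] q [ 0.34  0.51 -1.08  2.09  0.59  0.89  0.26] F case [-9.9  8.  33.3] axes case x [ 1.  0. -0.] y [-0. -0. -1.]
lid pts 2333 z max/min [0.1156 0.1203 0.1245] x [-0.0839 -0.0002  0.0834]
slope deg 0.12
```

Request:
play_rows:
  increments:
    - [[0,-0.01,0],[0,0,0]]
    - [[0,-0.03,0],[0,0,0]]
    - [[0,-0.03,0],[0,0,0]]
    - [[-0.025,0,-0.022],[0,0,0]]
    - [[-0.025,0,-0.022],[0,0,0]]
    - [[-0.025,0,-0.022],[0,0,0]]
    - [[0,0,0],[0,0,0]]
    - [[0,0,0],[0,0,0]]
    - [[0,0,0],[0,0,0]]

```text
t: 62.72
eef_pos: [0.478, 0.0954, 0.1879]
tool_rot: [0.553, -0.553, -0.441, 0.441]
contact_force: [0.0, 1.0, 0.2]
gripper_width: 0.005
```

```bash
cat >> h.py <<'E'
def clasp(n="wrist",save=None):
    c=snap(n,save);X=cloud(c);Q=(X-O)@C
    f=(Q[...,2]>.045)&(Q[...,2]<.135)&(Q[...,0]<-.0875)&(Q[...,0]>-.15)&(np.abs(Q[...,1])<.02)
    if f.sum()>5: print(n,"clasp",f.sum(),np.nanpercentile(Q[f],[2,50,98],axis=0).round(4).tolist())
    else: print(n,"clasp none",f.sum())
E
python3 - <<'E'
from h import *
case();lid();clasp("wrist","w8.png");clasp("top");dc([-112,0,130])
E
```

```text
t 62.7 TCP case mm [-111.6    0.9  187.9] q [ 0.61  0.45 -1.16  1.98  0.49  1.02  0.57] F case [1.  0.2 0.2] axes case x [1. 0. 0.] y [ 0.  0. -1.]
lid pts 2127 z max/min [0.1156 0.1204 0.5433] x [-0.0981  0.0061  0.0835]
slope deg -30.35
wrist clasp 1623 [[-0.1227, -0.0109, 0.0941], [-0.1041, 0.0002, 0.0989], [-0.0881, 0.0105, 0.1053]]
top clasp none 5
shift mm (tool xyz now) [-1.2 58.  -1.4]
```

View pics/w8.png

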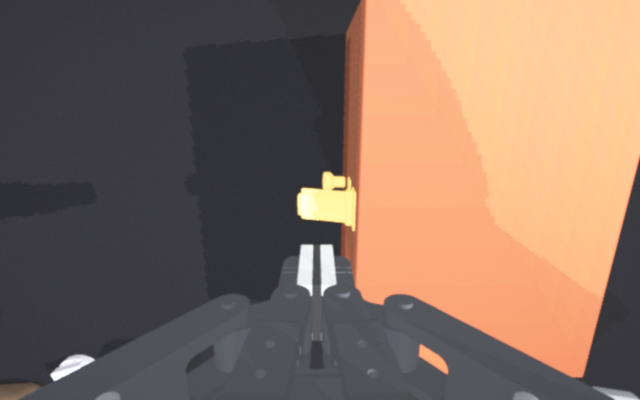

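Request:
play_rows:
  increments:
    - [[0,0,-0.001],[0,0,-6]]
    - [[0,0,0],[0,0,-6]]
    - [[0,0,0],[0,0,-6]]
    - [[0,0,0],[0,0,-6]]
    - [[0,0,0],[0,0,-6]]
    - [[0.0031,0.0018,0],[0,0,0]]
    - [[-0.0117,0.0202,0],[0,0,0]]
    - [[-0.0117,0.0202,0],[0,0,0]]
    - [[-0.0117,0.0202,0],[0,0,0]]
    - [[0,0,0],[0,0,0]]
    - [[0,0,0],[0,0,0]]
    - [[0,0,0],[0,0,0]]

```text
t: 63.87
eef_pos: [0.4807, 0.0994, 0.1192]
tool_rot: [0.647, -0.42, -0.57, 0.283]
contact_force: [-0.8, -0.1, 0.7]
gripper_width: -0.001
```

```bash
python3 - <<'E'
from h import *
case();clasp();dc([-108,0,64])
E
```

```text
t 63.9 TCP case mm [-107.2   -0.8  119.2] q [ 0.96  0.68 -1.23  2.16  0.29  0.54  1.  ] F case [-0.3  0.8  0.7] axes case x [0.87 0.   0.5 ] y [ 0.5  -0.   -0.87]
wrist clasp 3380 [[-0.1265, -0.0088, 0.094], [-0.1112, 0.0045, 0.0998], [-0.0886, 0.0106, 0.1342]]
shift mm (tool xyz now) [-28.2  47.7   1.3]
```

Request:
play_rows:
  increments:
    - [[-0.0028,0.0048,0],[0,0,0]]
    - [[-0.0028,0.0048,0],[0,0,0]]
    - [[-0.0028,0.0048,0],[0,0,0]]
    - [[-0.0028,0.0048,0],[0,0,0]]
    - [[-0.0028,0.0048,0],[0,0,0]]
    - [[0,0,0],[0,0,0]]

```text
t: 64.42
eef_pos: [0.4801, 0.0981, 0.0893]
tool_rot: [0.648, -0.42, -0.569, 0.283]
contact_force: [0.8, 0.7, 0.0]
gripper_width: 0.003
```

Request:
play_rows:
  increments:
    - [[-0.0028,0.0048,0],[0,0,0]]
    - [[-0.0028,0.0048,0],[0,0,0]]
    - [[-0.0028,0.0048,0],[0,0,0]]
    - [[-0.0028,0.0048,0],[0,0,0]]
    - [[-0.0028,0.0048,0],[0,0,0]]
    - [[0,0,0],[0,0,0]]
    - [[0,0,0],[0,0,0]]

```text
t: 65.0
eef_pos: [0.4795, 0.0978, 0.0617]
tool_rot: [0.648, -0.42, -0.569, 0.283]
contact_force: [-1.4, -0.8, -0.6]
gripper_width: 0.004
```

Request:
play_rows:
  increments:
    - [[0.0017,0.001,0],[0,0,0]]
    - [[0.0017,0.001,0],[0,0,0]]
    - [[0,0,0],[0,0,0]]
    - [[0,0,0],[0,0,0]]

```text
t: 65.33
eef_pos: [0.4812, 0.1021, 0.0626]
tool_rot: [0.648, -0.42, -0.569, 0.283]
contact_force: [-0.4, -0.7, -0.1]
gripper_width: -0.003
```

```bash
python3 - <<'E'
from h import *
case();clasp()
E
```

```text
t 65.3 TCP case mm [-104.4   -0.7   62.6] q [ 0.86  0.75 -1.09  2.18  0.36  0.42  0.98] F case [-0.8  0.2 -0.1] axes case x [0.87 0.   0.5 ] y [ 0.5  -0.   -0.87]
wrist clasp 20038 [[-0.1492, -0.0102, 0.0707], [-0.1203, 0.0087, 0.1132], [-0.0903, 0.015, 0.1343]]
```

Push further towards the front face until the force rises.

Request:
play_rows:
  increments:
    - [[0.0013,0.0008,0],[0,0,0]]
    - [[0.0013,0.0007,0],[0,0,0]]
    - [[0,0,0],[0,0,0]]
    - [[0,0,0],[0,0,0]]

```text
t: 65.72
eef_pos: [0.4818, 0.1048, 0.0624]
tool_rot: [0.648, -0.42, -0.569, 0.283]
contact_force: [-0.2, 0.5, -0.3]
gripper_width: 0.001
```

Request:
play_rows:
  increments:
    - [[0.0009,0.0005,0],[0,0,0]]
    - [[0.0009,0.0005,0],[0,0,0]]
    - [[0,0,0],[0,0,0]]
    - [[0,0,0],[0,0,0]]

```text
t: 66.05
eef_pos: [0.4821, 0.1067, 0.0623]
tool_rot: [0.648, -0.42, -0.569, 0.283]
contact_force: [-0.3, -0.8, 0.8]
gripper_width: 0.002
```

```bash
python3 - <<'E'
from h import *
case()
E
```

```text
t 66.0 TCP case mm [-99.7  -0.5  62.3] q [ 0.84  0.74 -1.09  2.18  0.36  0.41  0.97] F case [-0.8  0.1  0.8] axes case x [0.87 0.   0.5 ] y [ 0.5   0.   -0.87]
```

Request:
play_rows:
  increments:
    - [[0.0013,0.0008,0],[0,0,0]]
    - [[0.0013,0.0007,0],[0,0,0]]
    - [[0,0,0],[0,0,0]]
    - [[0,0,0],[0,0,0]]

```text
t: 66.38
eef_pos: [0.4825, 0.1082, 0.0618]
tool_rot: [0.648, -0.421, -0.568, 0.283]
contact_force: [-2.9, -8.2, 4.4]
gripper_width: 0.001
```

Request:
play_rows:
  increments:
    - [[0.0009,0.0005,0],[0,0,0]]
    - [[0.0009,0.0005,0],[0,0,0]]
    - [[0,0,0],[0,0,0]]
    - [[0,0,0],[0,0,0]]

```text
t: 66.72
eef_pos: [0.4827, 0.1087, 0.0615]
tool_rot: [0.648, -0.422, -0.567, 0.284]
contact_force: [-6.4, -16.9, 12.8]
gripper_width: -0.004
```

```bash
python3 - <<'E'
from h import *
case();clasp("wrist","w9.png")
E
```

```text
t 66.7 TCP case mm [-97.6  -0.7  61.5] q [ 0.83  0.74 -1.08  2.18  0.36  0.41  0.96] F case [-17.9   2.5  12.8] axes case x [ 0.87 -0.    0.5 ] y [ 0.5   0.   -0.87]
wrist clasp 23832 [[-0.1492, -0.0102, 0.0708], [-0.1194, 0.009, 0.1153], [-0.0894, 0.0151, 0.1342]]
```

Request:
play_rows:
  increments:
    - [[-0.0087,-0.005,0],[0,0,0]]
    - [[-0.026,-0.015,0],[0,0,0]]
    - [[-0.026,-0.015,0],[0,0,0]]
    - [[-0.026,-0.015,0],[0,0,0]]
    - [[-0.026,-0.015,0],[0,0,0]]
    - [[0.01,-0.0173,-0.03],[0,0,0]]
    - [[0.01,-0.0173,-0.03],[0,0,0]]
    - [[0,0,-0.03],[0,0,0]]
    - [[0,0,0],[0,0,0]]
    - [[0,0,0],[0,0,0]]
    - [[0,0,0],[0,0,0]]

```text
t: 67.68
eef_pos: [0.541, -0.0345, 0.1018]
tool_rot: [0.648, -0.419, -0.569, 0.283]
contact_force: [-0.0, 1.0, 0.1]
gripper_width: 0.001
```

```bash
python3 - <<'E'
from h import *
case();clasp("wrist","w10.png");c=snap("top","top3.png");lid(c);drawer(c)
E
```

```text
t 67.7 TCP case mm [-224.3  -89.5  101.8] q [ 1.1   0.83 -1.17  1.96  0.34  0.74  1.21] F case [1.  0.2 0.1] axes case x [0.87 0.   0.5 ] y [ 0.5   0.   -0.87]
wrist clasp 2647 [[-0.0935, -0.0114, 0.0685], [-0.0901, -0.0004, 0.0896], [-0.0877, 0.0103, 0.1084]]
lid pts 2333 z max/min [0.1156 0.1203 0.1249] x [-0.0838 -0.0006  0.0835]
slope deg 0.1
panel face case x [-0.0847 -0.0846 -0.0845] 52
```

View pics/w10.png

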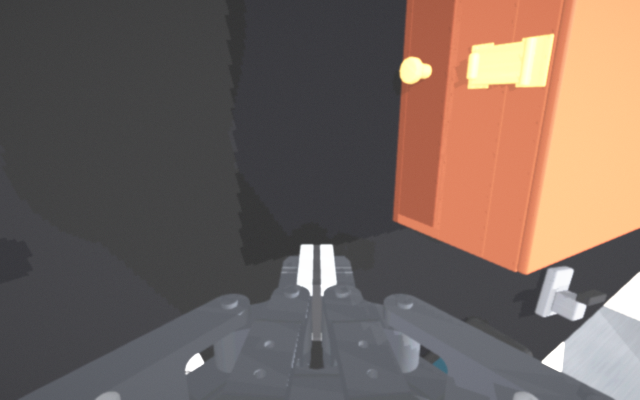

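The wrist view shows the clasp lying flat down the front at (510,62), the lid shut and the drawer shut, with its knob at (413,70). I'll check the plate's slope numerically and compare the bystanders before handing in.

```bash
python3 - <<'E'
from h import *
c=load("wrist");X=cloud(c);Q=(X-O)@C
for z in np.arange(.066,.112,.005):
    f=(np.abs(Q[...,2]-z)<.0025)&(np.abs(Q[...,1])<.009)&(Q[...,0]<-.08)&(Q[...,0]>-.12)
    g=(np.abs(Q[...,2]-z)<.0025)&(np.abs(Q[...,1]+.04)<.009)&(Q[...,0]<-.07)&(Q[...,0]>-.12)
    print(round(z,3),f.sum(),np.nanmedian(Q[f][:,0]).round(4),"bare front",np.nanmedian(Q[g][:,0]).round(4))
a=cv2.imread("pics/top0.png",0).astype(int);b=cv2.imread("pics/top3.png",0).astype(int)
for n,(x,y) in dict(jar=(331,187),holder=(365,187),watch=(398,179),loupe=(397,225),drv=(317,160)).items():
    print(n,np.abs(a-b)[y-9:y+10,x-14:x+15].mean().round(1))
P=np.array(get_obs()["joint_vel"]);print(P.round(3))
E
```

```text
0.066 56 -0.0928 bare front -0.0856
0.071 295 -0.0921 bare front -0.0856
0.076 222 -0.09 bare front -0.0854
0.081 244 -0.09 bare front -0.0854
0.086 241 -0.0899 bare front -0.0855
0.091 270 -0.09 bare front -0.0855
0.096 278 -0.09 bare front -0.0854
0.101 267 -0.0907 bare front -0.0855
0.106 483 -0.0875 bare front -0.0854
0.111 411 -0.0863 bare front -0.0854
jar 2.3
holder 2.8
watch 2.7
loupe 138.3
drv 3.0
[ 0.003 -0.003 -0.     0.001  0.003 -0.001  0.001]
```

```bash
python3 - <<'E'
from h import *
a=cv2.cvtColor(cv2.imread("pics/scene0.png"),cv2.COLOR_BGR2GRAY).astype(int);c=snap("scene","scene3.png");b=cv2.cvtColor(c["color"],cv2.COLOR_RGB2GRAY).astype(int)
for n,(x,y) in dict(loupe=(235,192),watch=(206,221),jar=(283,233)).items(): print(n,np.abs(a-b)[y-9:y+10,x-9:x+10].mean().round(1))
X=cloud(load("top"));print("top px over loupe, z:",np.nanmedian(X[220:230,392:402,2]))
E
```

```text
loupe 7.9
watch 1.5
jar 1.6
top px over loupe, z: 0.42077099844427923
```

View pics/scene3.png

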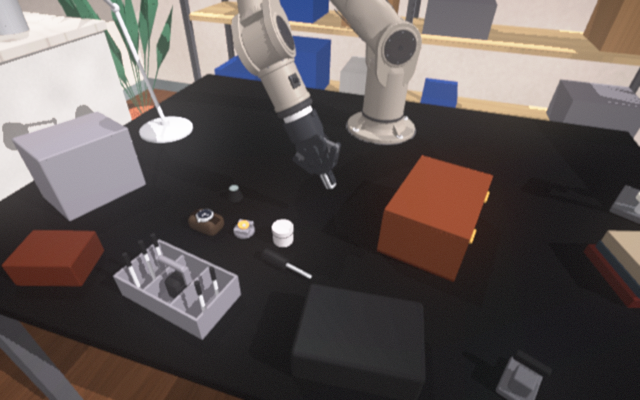

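The scene view shows the case closed and the loupe still in place at (235,192). In the top view the arm was covering it. The robot is touching nothing, so I'm handing in.

```bash
python3 -c "
from station import hand_in;print(hand_in())"
```

```text
the job is handed in; nothing more can be done
None
```

The watch case is packed and closed, and I handed the job in at about 68 s of the 208 s allowed. I put the four canisters in their pockets, the cap on the tin, and the tweezers in the drawer. Then I shut the drawer, the lid and finally the clasp.

Last checks:
- **Canisters:** all four tops read 0.086 m, as they should fully down.
- **Cap:** it lies flat with its top at 0.0867 m, where 0.087 is fully on. It stopped moving under 31 N.
- **Tweezers:** they lay flat on the drawer floor before I pushed the drawer shut. I could not see them afterwards.
- **Drawer:** the front panel is at case x = -0.0846 m, against -0.085 for fully shut. It stopped firmly at about 9 N.
- **Lid:** its top is at 0.1203 m, where 0.120 is shut, with a slope of 0.1°.
- **Clasp:** the plate stands parallel to the front face, about 4.5 mm proud of it all the way down.
- **Other things on the worktop:** jar, holder, watch and screwdriver look unchanged from the start. One check disagreed: the top view differed at the loupe, because the arm was covering it. The scene camera shows the loupe still in its place.

I saw no sign that any item had been knocked aside during the run.

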